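# Load the slide scanner through its guard with the push stick

### The arm

A 6-joint arm with a two-finger parallel gripper is mounted at the origin on the work surface. World frame = base frame: x ahead of the robot, y to its left, z up, the work surface at z = 0. Lengths are in m, angles in rad, forces in N, time in s.
With the tool pointing down it reaches from about 0.25 to 0.725 m from the base axis. Payload 4 kg.
Tool frame: the origin (TCP) lies at the very end of the fingers, on their centre line; the grasp point (between the pads) lies 19 mm behind it; z points along the fingers, y is the line along which they close (so a half turn about z gives the same grasp; the last joint's range is limited). The gripper opens to 85 mm and grips with 20 to 120 N. Pads are 22 mm wide; open, the fingers measure 114 mm over their backs; the gripper's body (76 mm by 85 mm) begins 54 mm behind the grasp point. The pads swing forward as they close: fully open they stand 13 mm farther back than shut.
Start: joints at [1.26, 0.241, 0.005, 1.335, 0, 1.571], TCP at [0.153, 0.476, 0.231] pointing down, gripper open.
Joint ranges: [-2.72, 2.72], [-1.05, 1.87], [-1.09, 1.28], [-1.99, 2.15], [-1.42, 1.44], [-3.14, 3.14]. Speed limits (rad/s): [2.79, 2.79, 3.14, 3.14, 3.14, 3.14].

### API

Orientations are given as a unit quaternion [x, y, z, w].
In Python, from workcell import bot, vision, workorder gives the robot as it stands.
- The arm moves only by the shell command python3 -m creep 'ROWS' [OPENING]. ROWS is JSON, a list of rows, each a list of 2 entries, a list of its own where there are three numbers: the shift along the tool's x, y, z in mm, then the turn, a rotation vector about the tool's x, y, z in rad. In form: [[[dx, dy, dz], [wx, wy, wz]], ...]. A call has 1 to 12 rows; each row shifts and turns the commanded pose from where the row before left it, along the tool's axes as they then stand; what a row does not reach is not made up. A row lasts 1/8 s, in which the tool goes at most 62.5 mm and 10.7 degrees, less where a joint would pass 70% of its speed; a pose out of reach is approached as far as the arm can. A call is refused whole if a number of a shift passes 62.5 or a number of a turn 0.188, either way. A call with a gripper value outside its range is refused whole. OPENING is the finger opening in mm, from 0 to 85.4, set as the call begins (- or left out, the last holds). The fingers move at their own pace and stop on an object; the grip force is fixed at half the most. Time passes only in rows, so rows that do not move let the fingers close. It gives the time, the measured TCP pose, the force, the opening and the grip force at its end, in the units of the state.
- bot.get_obs(): the state, without advancing time (a new reading comes with each control period).
- vision.camera(name): name is "side" or "top"; returns a dict with "image" (384x512x3 uint8, blue, green, red), "z_map" (384x512 float32, m along the optical axis (not along the pixel's ray), 0 where there is no reading), "K" (3x3 intrinsics, pixels), "k1" (the pictures are not rectified: a ray, as slopes to the right and down, at radius r is drawn at 1 + k1 r^2 times it, then the intrinsics apply), "rvec" (rotation vector, rad) and "tvec" (3), from world to camera coordinates, as OpenCV has them. Camera axes: x right, y down, z forward; pixel columns grow to the right and rows downward; lengths in m; the calibration is good to about 2 mm. A picture is of the moment at which its call begins.
- workorder.job_done(): hands the job in; it is judged then, once.
Trained networks look in a picture, given as the dict that the camera call returned (one of the last four; its "shot" number tells which), for a name from the list of things; names that differ only in an ending like _2 or _b are one class to them, and where a whole thing is asked for, a point or a joint stands for the part that bears it (a point fixed in the world has none). Each returns a list of dicts, best first, with "score" (0 to 1); they miss things now and then, are a little off and sometimes report something else, mostly with a low value. They report only what shows in the picture. A call takes as long as a camera call. They do not tell look-alikes from the thing itself.
- vision.spot_in(picture, query): "position" ([column, row] in pixels, amid what is visible of it).
- vision.place_of(picture, query): "position" ([column, row] in pixels: a listed point, or the origin of a listed thing).
The state is a dict: "clock": time; "joint_pos": joint angles; "joint_vel": joint speeds; "tau": joint torques, N m; "eef_pos": TCP position; "tool_rot": TCP orientation; "ft_force": force on the tool from outside, world axes, zero at the start; "ft_torque": the same for the moment, N m; "grip_width": finger opening in m; "grasp_force": force on a finger pad.
Only numpy, scipy, OpenCV 4.12 (cv2) and the standard library are available. Lean on these libraries where they do the work, as an engineer would, in place of code of your own. Each camera call takes 0.05 s, during which the arm holds its last target. There are 200 camera calls.

### The job

Get the slide scanner ready for its run: first plug the red interlock plug fully home in the controller's socket, then lay every cassette on the bench in the scanner's infeed lane and feed them all wholly inside the amber guard with the push stick, never moving a cassette with the fingers once its front is under the guard. Then hang the push stick by its orange bar across both prongs of the sprung hanger, tug it gently down so that the prongs dip to about 2 cm before you let go, and leave it hanging; leave the screwdriver and the lens where they lie.

Things in the scene. Friction and masses are not known exactly. Their poses are not given: they have to be found in the camera images.
- scanner_mouth (a point): Centre of the mouth of the slide scanner's guarded tunnel, 30 mm above the bench; x is the level feed direction into the tunnel, z up. Inside, the tunnel is 340 mm long (x 0 to 340), 60 wide, 40 high: grey walls, amber clear roof (its top 55 mm above the bench) with red marks at the mouth, closed far end at a white housing 160 mm wide, 130 high.
- scanner: The fixed scanner; origin on the bench straight below the mouth, same axes. A 10 mm thick, 110 mm wide aluminium bed carries an open infeed lane 260 mm long before the mouth (x -260 to 0), 60 mm wide between two low steel rails (6 mm high, 8 mm thick); the tunnel has the same floor.
- cassette0_centre (a point): Centre of the blue slide cassette, a flat box 70 long (x) x 50 wide (y) x 30 high (z) mm, 0.11 to 0.23 kg, glass window on top, both ends alike; it is fed lengthwise. Starts on the bench. May be absent.
- cassette1_centre (a point): Centre of the green slide cassette, a flat box 70 long (x) x 50 wide (y) x 30 high (z) mm, 0.11 to 0.23 kg, glass window on top, both ends alike; it is fed lengthwise. Starts on the bench. May be absent.
- cassette2_centre (a point): Centre of the yellow slide cassette, a flat box 70 long (x) x 50 wide (y) x 30 high (z) mm, 0.11 to 0.23 kg, glass window on top, both ends alike; it is fed lengthwise. Starts on the bench. May be absent.
- cassette3_centre (a point): Centre of the white slide cassette, a flat box 70 long (x) x 50 wide (y) x 30 high (z) mm, 0.11 to 0.23 kg, glass window on top, both ends alike; it is fed lengthwise. Starts on the bench. May be absent.
- stick_bar (a point): Centre of the push stick's orange grip bar, 128 long (x) x 18 wide x 16 high mm, 56 mm above its underside; x towards the nose, z up. The blade below (30 wide, 12 high) runs from x -64 to +146 mm of this point. Two legs (16 mm thick, centred at x -56 and +56) leave a window 96 mm long, 36 high between bar and blade. Starts upright, nose roughly in the feed direction.
- stick: The push stick, wooden blade, 0.17 to 0.24 kg, balanced close to the bar's middle; origin on its underside, 4 mm behind the bar's middle, x towards the nose.
- stick_nose (a point): Middle of the push stick's flat black-tipped nose face, 6 mm above its underside, the face that pushes.
- plug_centre (a point): Centre of the interlock plug, half-way up, 34 mm above the end of its tongue. Stands on the bench, tongue down: red block 50 (x) x 34 (y) x 44 high mm on a brass tongue 36 (x) x 24 (y) x 24 deep mm. z up. Either way round fits. 0.12 kg.
- socket_mouth (a point): Centre of the mouth of the rectangular socket in the top of the grey interlock controller (fixed box 130 x 110 x 46 mm high): hole 40 (x) x 28 (y) mm, 28 deep, chamfered, red bars along its long sides. Fully home, the plug's red block rests on the box and plug_centre is 10 mm above this point.
- trough (a point): Where the middle of the stick's grip bar rests when hung: midway between the sprung hanger's two steel prongs, 174 mm above the bench, sinking with them; x from the open front to the back, z up. The bar lies along y across both prongs, which pass through the handle's window from the front; the nose may be at either end.
- fork (a joint): How far the hanger's prongs have sunk on their spring (m): 0 unloaded, stop at 0.030; 350 N/m. The stick's own weight sinks them 4 to 8 mm; a gentle tug takes them to about 20 mm.
- hanger: Fixed hanger; origin on the bench below the trough (2 mm before it), axes as the trough. Foot 130 mm wide, blue column 102 mm high. Prongs: 8 mm wide, 6 high, centred at y -36 and +36, tops 166 mm up, from posts at x 66 to red upturned tips at x -16; the trough between tips and rear stops is 30 mm long, tips and stops reach 176 mm up. Nothing above that.
- screwdriver_grip (a point): Bystander: yellow screwdriver, 160 mm, lying.
- lens: Bystander: mounted lens, black disc 52 mm across, 12 mm high.
There are look-alikes about, which are no part of the job. Of the things that look like the part that bears cassette1_centre, the middle-sized one is meant. Several things have the shape of the stick; the one meant has the colours described above.

How it is judged:
On the way, in this order (a step that is already met when the one before it is completed fails the run):
1. the interlock plug is fully home in the socket (horizontal distance between plug_centre and socket_mouth below 0.006 m and z of plug_centre in the frame of socket_mouth below 0.0135 m and angle between plug_centre's own z axis and vertical below 0.12 rad), for 0.2 s.
2. the push stick pushes a cassette in through the mouth of the guard ((((x of cassette0_centre in the frame of scanner_mouth between -0.03 and 0.34 m and y of cassette0_centre in the frame of scanner_mouth between -0.03 and 0.03 m and height (world z) of cassette0_centre below 0.045 m) and x of cassette0_centre in the frame of scanner_mouth below 0.035 m and contact force between stick and cassette0 above 0.2 N) or ((x of cassette1_centre in the frame of scanner_mouth between -0.03 and 0.34 m and y of cassette1_centre in the frame of scanner_mouth between -0.03 and 0.03 m and height (world z) of cassette1_centre below 0.045 m) and x of cassette1_centre in the frame of scanner_mouth below 0.035 m and contact force between stick and cassette1 above 0.2 N) or ((x of cassette2_centre in the frame of scanner_mouth between -0.03 and 0.34 m and y of cassette2_centre in the frame of scanner_mouth between -0.03 and 0.03 m and height (world z) of cassette2_centre below 0.045 m) and x of cassette2_centre in the frame of scanner_mouth below 0.035 m and contact force between stick and cassette2 above 0.2 N) or ((x of cassette3_centre in the frame of scanner_mouth between -0.03 and 0.34 m and y of cassette3_centre in the frame of scanner_mouth between -0.03 and 0.03 m and height (world z) of cassette3_centre below 0.045 m) and x of cassette3_centre in the frame of scanner_mouth below 0.035 m and contact force between stick and cassette3 above 0.2 N))).
3. every cassette is wholly inside the guard (x of cassette0_centre in the frame of scanner_mouth between 0.038 and 0.34 m and y of cassette0_centre in the frame of scanner_mouth between -0.03 and 0.03 m and height (world z) of each of cassette0_centre, cassette1_centre, cassette2_centre, cassette3_centre below 0.045 m and x of cassette1_centre in the frame of scanner_mouth between 0.038 and 0.34 m and y of cassette1_centre in the frame of scanner_mouth between -0.03 and 0.03 m and x of cassette2_centre in the frame of scanner_mouth between 0.038 and 0.34 m and y of cassette2_centre in the frame of scanner_mouth between -0.03 and 0.03 m and x of cassette3_centre in the frame of scanner_mouth between 0.038 and 0.34 m and y of cassette3_centre in the frame of scanner_mouth between -0.03 and 0.03 m), for 0.2 s.
4. the stick, hung and still held, is tugged down so that the hanger dips 15 mm or more (distance between stick_bar and trough below 0.02 m and contact force between stick and hanger above 0.8 N and value of joint fork above 0.015 m and contact force between the fingers and stick above 1 N), for 0.1 s.
At the end, for the whole second after the job is handed in: Plug home (within 6 mm of the socket's centre, 3.5 mm of fully down, upright); every cassette present inside the tunnel, its tail at least 3 mm past the mouth; stick hanging on the hanger, still, its bar's middle within 20 mm of the trough; all let go (all of step 1 and all of step 3 and distance between stick_bar and trough below 0.02 m and contact force between stick and hanger above 0.8 N and linear speed of stick below 0.03 m/s and contact force between the fingers and stick below 0.1 N); the robot touches nothing.
It fails at once if the fingers touch a cassette whose front is 20 mm or more under the guard (((x of cassette0_centre in the frame of scanner_mouth between -0.015 and 0.34 m and y of cassette0_centre in the frame of scanner_mouth between -0.03 and 0.03 m and height (world z) of cassette0_centre below 0.045 m) and contact force between the fingers and cassette0 above 0.5 N) or ((x of cassette1_centre in the frame of scanner_mouth between -0.015 and 0.34 m and y of cassette1_centre in the frame of scanner_mouth between -0.03 and 0.03 m and height (world z) of cassette1_centre below 0.045 m) and contact force between the fingers and cassette1 above 0.5 N) or ((x of cassette2_centre in the frame of scanner_mouth between -0.015 and 0.34 m and y of cassette2_centre in the frame of scanner_mouth between -0.03 and 0.03 m and height (world z) of cassette2_centre below 0.045 m) and contact force between the fingers and cassette2 above 0.5 N) or ((x of cassette3_centre in the frame of scanner_mouth between -0.015 and 0.34 m and y of cassette3_centre in the frame of scanner_mouth between -0.03 and 0.03 m and height (world z) of cassette3_centre below 0.045 m) and contact force between the fingers and cassette3 above 0.5 N)).
It fails at once if a cassette goes under the guard before the interlock plug is home (((x of cassette0_centre in the frame of scanner_mouth between -0.005 and 0.34 m and y of cassette0_centre in the frame of scanner_mouth between -0.03 and 0.03 m and height (world z) of cassette0_centre below 0.045 m) or (x of cassette1_centre in the frame of scanner_mouth between -0.005 and 0.34 m and y of cassette1_centre in the frame of scanner_mouth between -0.03 and 0.03 m and height (world z) of cassette1_centre below 0.045 m) or (x of cassette2_centre in the frame of scanner_mouth between -0.005 and 0.34 m and y of cassette2_centre in the frame of scanner_mouth between -0.03 and 0.03 m and height (world z) of cassette2_centre below 0.045 m) or (x of cassette3_centre in the frame of scanner_mouth between -0.005 and 0.34 m and y of cassette3_centre in the frame of scanner_mouth between -0.03 and 0.03 m and height (world z) of cassette3_centre below 0.045 m)) and not (horizontal distance between plug_centre and socket_mouth below 0.006 m and z of plug_centre in the frame of socket_mouth below 0.0135 m and angle between plug_centre's own z axis and vertical below 0.12 rad)).
It fails at once if the hanger is pulled harder than 30 N (contact force between stick and hanger above 30 N).
It fails at once if the screwdriver or the lens is moved more than 30 mm (distance of any of screwdriver_grip, lens from where it was at the start of the episode above 0.03 m).
Of cassette0, cassette1, cassette2, cassette3 only 3 to 4 are there at a start; the rules pass over those that are not, and their reading is None.
At some moment in a run one of cassette0, cassette1, cassette2, cassette3 may be knocked a few centimetres aside while the robot is not near it.
Once in a run the grip may slacken for a moment while it holds something.
It also fails if it takes over 210 s, if anything falls off the work surface, if the arm or the gripper's body presses on something with over 40 N, if the wrist force passes 120 N, or if a joint passes its speed limit or range.

## Working session

There is one attempt and no reset: what is moved stays moved. The work goes in short steps, Python scripts to look and compute and a shell command to move; the robot and the scene stay as the last step left them, time stands still between calls to the robot, and variables do not carry over. Pictures are saved under pics/ and viewed, at most 14 in all, crops included, and the job is handed in when it is done.

```bash
ls; mkdir -p pics; cat > h.py <<'E'
import numpy as np, cv2
from scipy.spatial.transform import Rotation as R
from workcell import bot, vision, workorder
def cam(n): return vision.camera(n)
def ray(p,px):
    K=np.array(p["K"]);u=np.array([(px[0]-K[0,2])/K[0,0],(px[1]-K[1,2])/K[1,1]])
    s=u.copy()
    for _ in range(30): s=u/(1+p["k1"]*(s@s))
    return np.array([s[0],s[1],1.])
def RT(p): return cv2.Rodrigues(np.array(p["rvec"],float))[0],np.array(p["tvec"],float).ravel()
def atz(p,px,z):
    Rm,t=RT(p);d=Rm.T@ray(p,px);c=-Rm.T@t
    return c+d*(z-c[2])/d[2]
def deep(p,px):
    Rm,t=RT(p);c,r=int(round(px[0])),int(round(px[1]))
    w=p["z_map"][max(r-1,0):r+2,max(c-1,0):c+2];w=w[w>0]
    if len(w)==0: return None
    return Rm.T@(ray(p,px)*np.median(w)-t)
def proj(p,X):
    Rm,t=RT(p);x=Rm@np.array(X)+t;s=x[:2]/x[2];s=s*(1+p["k1"]*(s@s));K=np.array(p["K"])
    return np.array([K[0,0]*s[0]+K[0,2],K[1,1]*s[1]+K[1,2]])
def tri(a,pa,b,pb):
    A=[];B=[]
    for p,px in((a,pa),(b,pb)):
        Rm,t=RT(p);d=Rm.T@ray(p,px);d/=np.linalg.norm(d);c=-Rm.T@t
        M=np.eye(3)-np.outer(d,d);A.append(M);B.append(M@c)
    return np.linalg.lstsq(np.vstack(A),np.hstack(B),rcond=None)[0]
def cloud(p):
    """world xyz for each pixel (nan if none)"""
    Rm,t=RT(p);K=np.array(p["K"]);h,w=p["z_map"].shape
    u,v=np.meshgrid(np.arange(w),np.arange(h));ux=(u-K[0,2])/K[0,0];uy=(v-K[1,2])/K[1,1]
    sx,sy=ux.copy(),uy.copy()
    for _ in range(30):
        f=1+p["k1"]*(sx**2+sy**2);sx,sy=ux/f,uy/f
    z=np.where(p["z_map"]>0,p["z_map"],np.nan)
    return (np.stack([sx*z,sy*z,z],-1)-t)@Rm
E
python3 - <<'E'
from h import *
np.set_printoptions(precision=3,suppress=True)
P={n:cam(n) for n in("top","side")}
for n,p in P.items():
    cv2.imwrite(f"pics/{n}0.png",cv2.resize(p["image"],(800,600),interpolation=cv2.INTER_CUBIC))
    Rm,t=RT(p);print(n,-Rm.T@t,Rm[2],p["k1"])
for q in "scanner_mouth cassette0_centre cassette1_centre cassette2_centre cassette3_centre stick_bar stick_nose plug_centre socket_mouth trough screwdriver_grip lens".split():
    for n,p in P.items():
        for d in vision.place_of(p,q)[:5]:
            if d["score"]>.2: print(q,n,np.round(d["position"],1),round(d["score"],2),deep(p,d["position"]))
print(bot.get_obs())
E
```

```text
pics
top [ 0.404 -0.021  1.028] [ 0.068  0.002 -0.998] -0.07135579395949533
side [-0.025 -0.727  0.791] [ 0.47   0.649 -0.598] -0.05349931241446648
scanner_mouth top [309.8 114. ] 0.92 [ 0.668 -0.169  0.01 ]
scanner_mouth side [335.  230.2] 0.9 [ 0.638 -0.185  0.053]
cassette0_centre side [284.7 287.5] 0.57 [ 0.417 -0.241  0.029]
cassette1_centre top [206.7 201.9] 0.96 [0.433 0.115 0.03 ]
cassette1_centre top [179.5 248.5] 0.85 [0.312 0.187 0.041]
cassette1_centre top [223.6 236.4] 0.66 [0.34  0.073 0.023]
cassette1_centre side [256.8 255.8] 0.73 [ 0.412 -0.136  0.054]
cassette1_centre side [162.  213.7] 0.65 [0.303 0.174 0.042]
cassette1_centre side [189.1 236. ] 0.63 [0.327 0.063 0.022]
cassette1_centre side [210.6 209.6] 0.62 [0.431 0.116 0.032]
cassette2_centre top [165.5 194.1] 0.64 [0.456 0.225 0.031]
cassette2_centre side [198.3 193.9] 0.91 [0.443 0.209 0.03 ]
cassette2_centre side [179.3 179. ] 0.63 [0.446 0.344 0.011]
cassette3_centre side [345.2 312. ] 0.26 [ 0.482 -0.376  0.025]
stick_bar top [212.1 153.1] 0.88 [0.557 0.095 0.065]
stick_bar top [360.7 248.6] 0.73 [ 0.303 -
[... 1102 characters left out ...]
4.8] 0.8 [ 0.55  -0.277  0.027]
screwdriver_grip side [335.1 275.2] 0.54 [ 0.545 -0.282  0.023]
lens top [159.7 161.7] 0.77 [0.546 0.245 0.013]
lens side [216.5 187.1] 0.65 [0.522 0.23  0.009]
lens side [208.9 209.3] 0.55 [0.429 0.124 0.029]
{'clock': 1.3, 'joint_pos': array([1.26 , 0.241, 0.005, 1.335, 0.   , 1.571]), 'joint_vel': array([ 0.002,  0.001,  0.   , -0.001, -0.001, -0.   ]), 'tau': array([  0.001, -37.221,  25.269,   0.001,   0.   ,   0.   ]), 'eef_pos': array([0.153, 0.476, 0.231]), 'tool_rot': array([ 0.155,  0.988,  0.   , -0.   ]), 'ft_force': array([-0.871, -0.689,  0.423]), 'ft_torque': array([-0.028, -0.02 , -0.026]), 'grasp_force': 0.0, 'grip_width': 0.08528377514018075}
```

View pics/top0.png

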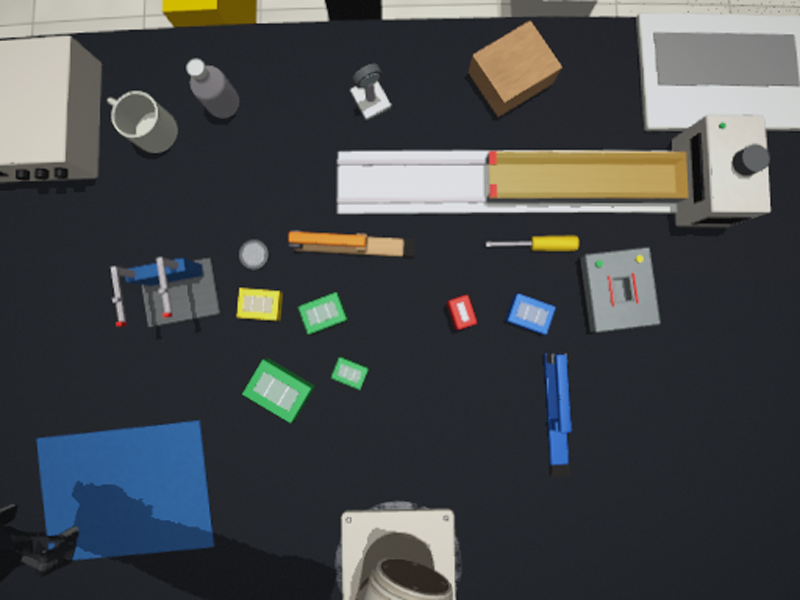

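View pics/side0.png

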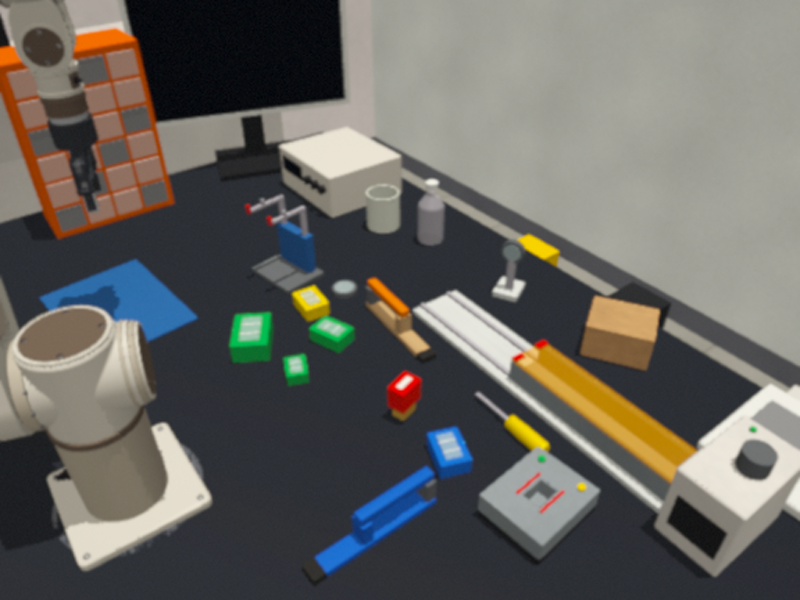

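Top view (800x600): red plug (462,312), its socket (624,290); cassettes blue (531,313), yellow (259,304), no white. Candidates for the green one: (278,390) large, (322,313) medium, (350,373) small, so I pick the medium. Stick candidates: orange/wood one at (345,243), blue look-alike at (558,410), so I pick the orange. Hanger prongs are at (120,323) and (167,315), the mouth at (490,175).

```bash
cat >> h.py <<'E'
HUE={"red":[(0,8),(172,180)],"blue":[(100,125)],"green":[(50,80)],"yellow":[(22,32)],"orange":[(8,18)]}
def blob(p,col,xy,rad=.06,zmin=0,zmax=1,smin=110,vmin=60,z=None):
    """pixels of a colour near world xy; returns world pts on height z, or depth pts"""
    hsv=cv2.cvtColor(p["image"],cv2.COLOR_BGR2HSV);C=cloud(p)
    m=np.zeros(hsv.shape[:2],bool)
    for a,b in HUE[col]: m|=(hsv[...,0]>=a)&(hsv[...,0]<=b)
    m&=(hsv[...,1]>smin)&(hsv[...,2]>vmin)
    with np.errstate(invalid="ignore"):
        m&=(np.hypot(C[...,0]-xy[0],C[...,1]-xy[1])<rad)&(C[...,2]>zmin)&(C[...,2]<zmax)
    v,u=np.nonzero(m);zz=C[m][:,2]
    W=np.array([atz(p,(a,b),z if z is not None else np.median(zz)) for a,b in zip(u,v)])
    return W,zz
def rect(W):
    """centre, (long,short), yaw of long side in world"""
    (c,s,a)=cv2.minAreaRect((W[:,:2]*1000).astype(np.float32))
    a=np.radians(a)
    if s[0]<s[1]: s=(s[1],s[0]);a+=np.pi/2
    a=(a+np.pi/2)%np.pi-np.pi/2
    return np.array(c),np.array(s),a
def fill(W,zz=None):
    c,s,a=rect(W); return f"c {c.round(1)} size {s.round(1)} yaw {a:.3f} mean {(W[:,:2].mean(0)*1000).round(1)} n {len(W)}"+("" if zz is None else f" z {np.percentile(zz,[10,50,90]).round(3)}")
np.set_printoptions(precision=4,suppress=True)
E
python3 - <<'E'
from h import *
p=cam("top"); s=cam("side")
for n,col,xy,z,zl,zh in [("plug","red",(.43,-.12),.068,.055,.08),("blue","blue",(.43,-.23),.03,.02,.045),("yellow","yellow",(.45,.22),.03,.02,.045),
  ("greenM","green",(.433,.115),.03,.02,.045),("greenL","green",(.312,.187),.042,.03,.06),("greenS","green",(.34,.073),.023,.015,.04),
  ("bars","red",(.465,-.39),.046,.03,.06),("bar","orange",(.555,.1),.064,.05,.08),("mouthred","red",(.68,-.17),.055,.02,.08)]:
    for nm,q in(("top",p),("side",s)):
        try:
            W,zz=blob(q,col,xy,rad=.08 if n in("bar","mouthred") else .05,zmin=zl,zmax=zh,z=z);print(n,nm,fill(W,zz))
        except Exception as e: print(n,nm,e)
# controller outline & scanner by height
C=cloud(p)
def hb(x0,x1,y0,y1,z0,z1):
    m=(C[...,0]>x0)&(C[...,0]<x1)&(C[...,1]>y0)&(C[...,1]<y1)&(C[...,2]>z0)&(C[...,2]<z1)
    return C[m]
W=hb(.36,.58,-.5,-.28,.036,.06);print("ctrl",fill(W,W[:,2]))
W=hb(.6,.76,-.1,.15,.006,.03);print("lane",fill(W,W[:,2]))
W=hb(.6,.76,-.45,-.18,.04,.065);print("roof",fill(W,W[:,2]))
W=hb(.38,.56,.25,.52,.13,.2);print("prongs",fill(W,W[:,2]),len(W))
W=hb(.38,.56,.25,.52,.09,.125);print("column",fill(W,W[:,2]),len(W))
a=p["image"]
for nm,q,c in(("top",p,[(.44,.11),(.555,.06)]),):
    im=q["image"];crop=im[130:270,130:300];cv2.imwrite("pics/crop1.png",cv2.resize(crop,None,fx=4.5,fy=4.2,interpolation=cv2.INTER_CUBIC))
E
```

```text
plug top c [ 434.2 -117.3] size [49.1 34. ] yaw 0.293 mean [ 434.5 -117.3] n 201 z [0.065 0.068 0.07 ]
plug side c [ 425.8 -122.6] size [57.3 39.3] yaw 0.305 mean [ 423.8 -124.1] n 195 z [0.058 0.066 0.068]
blue top c [ 429.5 -235.9] size [71.6 50.6] yaw 1.203 mean [ 429.9 -234.8] n 315 z [0.027 0.03  0.032]
blue side c [ 421.6 -241.9] size [76.2 51.7] yaw 1.203 mean [ 419.2 -244. ] n 341 z [0.024 0.028 0.03 ]
yellow top c [456.8 226.5] size [72.6 49.9] yaw 1.473 mean [457.1 225.5] n 307 z [0.027 0.029 0.032]
yellow side c [448.1 221.7] size [78.5 53.2] yaw 1.459 mean [446.4 219.6] n 172 z [0.024 0.028 0.03 ]
greenM top c [439.  116.8] size [70.5 50.1] yaw -1.230 mean [439.8 116. ] n 289 z [0.027 0.03  0.032]
greenM side c [430.3 111.9] size [76.3 57.6] yaw -1.228 mean [428.6 109.2] n 202 z [0.022 0.028 0.03 ]
greenL top c [308.8 192.3] size [93.3 70.8] yaw 1.021 mean [309.  186.9] n 523 z [0.038 0.041 0.043]
greenL side c [303.4 185. ] size [104.5  70.6] yaw 1.012 mean [304.  177.5] n 298 z [0.036 0.039 0.041]
greenS top c [336.   72.9] size [52.8 38.3] yaw 1.170 mean [336.6  72.2] 
[... 556 characters left out ...]
.5 -176.2] size [75.5 10.6] yaw -0.039 mean [ 666.  -176.6] n 75 z [0.056 0.058 0.06 ]
mouthred side c [ 662.6 -174.4] size [77.5 10. ] yaw -0.007 mean [ 663.1 -174.5] n 39 z [0.055 0.056 0.058]
ctrl c [ 465.1 -391. ] size [128.8 112.5] yaw 0.096 mean [ 464.9 -389. ] n 1892 z [0.044 0.046 0.049]
lane c [674.4  20.7] size [241.  133.9] yaw -1.559 mean [664.9  -5.5] n 2701 z [0.008 0.011 0.016]
roof c [ 661.7 -315.4] size [269.9  82.6] yaw 1.557 mean [ 659.7 -314.1] n 3110 z [0.053 0.055 0.058]
prongs c [470.9 370.7] size [89.5 81.9] yaw 0.158 mean [474.2 374.7] n 397 z [0.15  0.165 0.172] 397
column c [510.2 375.9] size [98.  22.5] yaw -1.414 mean [508.5 375.2] n 302 z [0.097 0.101 0.108] 302
```

View pics/crop1.png

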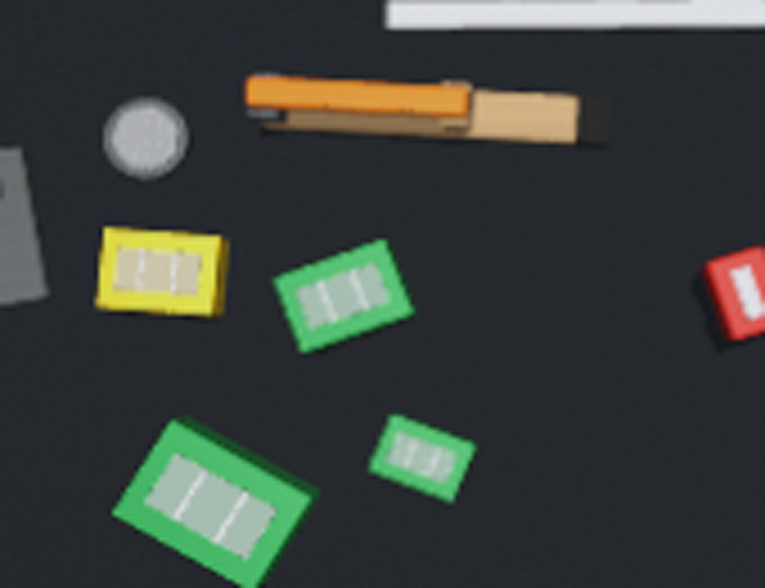

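Crop: medium green (343,296 in the crop, 70x50 mm measured) is the right one, the large is 93x71 and the small 53x38. The orange bar stick has a wooden blade and black nose, as described. Next I plan the plug moves.

```bash
cat > need.py <<'E'
import sys; from h import *
# args: x y z yaw(tool y dir) in mm, rad; several waypoints chained
def need(way,M=None,P=None):
    o=bot.get_obs()
    M=R.from_quat(o["tool_rot"]).as_matrix() if M is None else M; P=np.array(o["eef_pos"])*1000 if P is None else P
    print("now",P.round(1),"yaw",round(float(np.arctan2(M[1,1],M[0,1])),3),"w",round(o["grip_width"]*1000,1),"F",o["ft_force"].round(1),"gf",round(o["grasp_force"],1),"t",round(o["clock"],1))
    for x,y,z,yaw in way:
        cur=np.arctan2(M[1,1],M[0,1]); d=(yaw-cur+np.pi/2)%np.pi-np.pi/2; yw=cur+d
        T=np.array([[np.sin(-yw)*1,np.cos(yw),0],[np.cos(yw),np.sin(yw),0],[0,0,-1.]])
        T[:,0]=np.cross(T[:,1],T[:,2])
        tr=R.from_matrix(M.T@T).as_rotvec(); P2=np.array([x,y,z]); sh=T.T@(P2-P)
        print("turn",tr.round(3),"then shift",sh.round(1)," n>=",int(np.ceil(max(abs(sh).max()/60,abs(tr).max()/.18))))
        M,P=T,P2
if __name__=="__main__": need(np.array(sys.argv[1:],float).reshape(-1,4))
E
python3 need.py 434.2 -117.3 150 1.864  434.2 -117.3 30 1.864
```

```text
now [152.9 476.1 231.3] yaw 1.26 w 85.6 F [ 0.3 -0.   0.2] gf 0.0 t 1.4
turn [ 0.    -0.    -0.604] then shift [ -97.8 -649.3   81.3]  n>= 11
turn [0. 0. 0.] then shift [  0.   0. 120.]  n>= 2
```

```bash
python3 -m creep '[[[0,0,0],[0,0,-0.151]],[[0,0,0],[0,0,-0.151]],[[0,0,0],[0,0,-0.151]],[[0,0,0],[0,0,-0.151]]]' 60
python3 -m creep '[[[-6,-40,0],[0,0,0]],[[-6,-40,0],[0,0,0]],[[-6,-40,0],[0,0,0]],[[-6,-40,0],[0,0,0]],[[-6,-40,0],[0,0,0]],[[-6,-40,0],[0,0,0]],[[-6,-40,0],[0,0,0]],[[-6,-40,0],[0,0,0]],[[-6,-40,0],[0,0,0]],[[-6,-40,0],[0,0,0]]]'
python3 -m creep '[[[-6,-40,10],[0,0,0]],[[-6,-40,10],[0,0,0]],[[-6,-40,10],[0,0,0]],[[-6,-40,10],[0,0,0]],[[-6,-40,10],[0,0,0]],[[-6,-40,10],[0,0,0]],[[0,0,10],[0,0,0]],[[0,0,0],[0,0,0]],[[0,0,0],[0,0,0]]]'
python3 need.py 434.2 -117.3 150 1.864  434.2 -117.3 30 1.864
```

```text
clock: 1.9
eef_pos: [0.1529, 0.4761, 0.2313]
tool_rot: [-0.149, 0.989, 0.0, 0.0]
ft_force: [-0.3, -0.9, -0.6]
grip_width: 0.0597
grasp_force: 0.0
clock: 3.15
eef_pos: [0.3265, 0.1093, 0.2316]
tool_rot: [-0.146, 0.989, 0.0, 0.0]
ft_force: [0.1, 0.8, -0.2]
grip_width: 0.0599
grasp_force: 0.0
clock: 4.28
eef_pos: [0.4295, -0.1081, 0.1616]
tool_rot: [-0.147, 0.989, 0.0, -0.0]
ft_force: [-0.1, 0.1, 0.5]
grip_width: 0.06
grasp_force: 0.0
now [ 429.5 -108.1  161.6] yaw 1.865 w 60.0 F [-0.1  0.1  0.5] gf 0.0 t 4.3
turn [0.    0.    0.001] then shift [ -1.9 -10.2  11.6]  n>= 1
turn [0. 0. 0.] then shift [  0.   0. 120.]  n>= 2
```

```bash
python3 -m creep '[[[-2,-10,12],[0,0,0]],[[0,0,30],[0,0,0]],[[0,0,30],[0,0,0]],[[0,0,30],[0,0,0]],[[0,0,20],[0,0,0]],[[0,0,10],[0,0,0]],[[0,0,0],[0,0,0]]]'
python3 -m creep '[[[0,0,0],[0,0,0]],[[0,0,0],[0,0,0]],[[0,0,0],[0,0,0]],[[0,0,0],[0,0,0]],[[0,0,0],[0,0,0]],[[0,0,0],[0,0,0]]]' 20
python3 -m creep '[[[0,0,-20],[0,0,0]],[[0,0,-40],[0,0,0]],[[0,0,-40],[0,0,0]],[[0,0,0],[0,0,0]]]'
python3 need.py 464.9 -391 130 1.667
```

```text
clock: 5.15
eef_pos: [0.4342, -0.1178, 0.0288]
tool_rot: [-0.146, 0.989, 0.0, -0.001]
ft_force: [1.5, 0.1, 0.0]
grip_width: 0.0602
grasp_force: 0.0
clock: 5.9
eef_pos: [0.4357, -0.1182, 0.0303]
tool_rot: [-0.146, 0.989, -0.0, 0.001]
ft_force: [0.1, 0.7, 5.9]
grip_width: 0.0334
grasp_force: 60.0
clock: 6.4
eef_pos: [0.4369, -0.1186, 0.1321]
tool_rot: [-0.146, 0.989, -0.001, 0.003]
ft_force: [-0.5, -0.5, -1.5]
grip_width: 0.0335
grasp_force: 59.7
now [ 436.9 -118.6  132.1] yaw 1.864 w 33.5 F [-0.5 -0.5 -1.5] gf 59.7 t 6.4
turn [-0.003  0.006  0.197] then shift [  -1.7 -273.8    2.1]  n>= 5
```

```bash
python3 -m creep '[[[0,0,0],[-0.003,0.006,0.098]],[[0,0,0],[0,0,0.098]],[[0,-40,0],[0,0,0]],[[0,-40,0],[0,0,0]],[[0,-40,0],[0,0,0]],[[0,-40,0],[0,0,0]],[[0,-40,0],[0,0,0]],[[-1,-40,0],[0,0,0]],[[-1,-34,2],[0,0,0]],[[0,0,0],[0,0,0]],[[0,0,0],[0,0,0]]]'
cat > pl.py <<'E'
from h import *
o=bot.get_obs();zt=o["eef_pos"][2]-.030+.068
for n in("top","side"):
    p=cam(n);e=o["eef_pos"]
    hsv=cv2.cvtColor(p["image"],cv2.COLOR_BGR2HSV);C=cloud(p)
    W,zz=blob(p,"red",e[:2],rad=.05,zmin=zt-.05,zmax=zt+.02,z=zt if n=="top" else None,smin=120)
    print(n,fill(W,zz)) if len(W)>5 else print(n,len(W))
    cv2.imwrite(f"pics/pl_{n}.png",p["image"])
E
python3 pl.py; python3 need.py 464.9 -391 130 1.667
```

```text
clock: 7.78
eef_pos: [0.4621, -0.3894, 0.1249]
tool_rot: [-0.048, 0.999, 0.002, -0.005]
ft_force: [-0.8, 0.4, -0.2]
grip_width: 0.0329
grasp_force: 60.2
top c [ 459.3 -381.7] size [47.6 46.4] yaw 0.113 mean [ 449.2 -378.2] n 120 z [0.131 0.16  0.164]
side c [ 445.7 -392.6] size [86.9 36.5] yaw 0.538 mean [ 439.9 -396.9] n 417 z [0.129 0.156 0.163]
now [ 462.7 -389.1  125.9] yaw 1.669 w 33.5 F [ 0.9 -0.  -0.7] gf 60.2 t 7.9
turn [ 0.004 -0.008  0.002] then shift [-2.  -2.1 -4.1]  n>= 1
```

```bash
python3 - <<'E'
from h import *
a=cv2.imread("pics/pl_top.png");b=cv2.imread("pics/pl_side.png")
e=bot.get_obs()["eef_pos"]
A=cv2.resize(a[140:230,350:440],(600,600),interpolation=cv2.INTER_CUBIC)
B=cv2.resize(b[240:340,300:400],(600,600),interpolation=cv2.INTER_CUBIC)
cv2.imwrite("pics/pl1.png",cv2.resize(np.hstack([A,B]),(800,400)))
E
```

```text
(no output)
```

View pics/pl1.png

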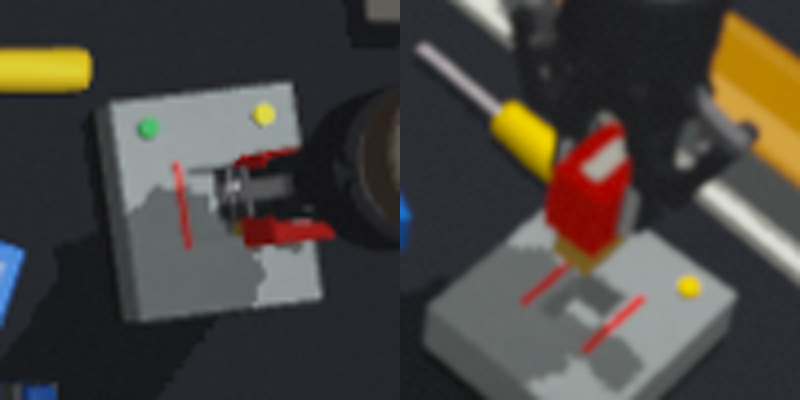

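```bash
cat > pl2.py <<'E'
from h import *
o=bot.get_obs();e=o["eef_pos"];M=R.from_quat(o["tool_rot"]).as_matrix()
for n in("top","side"):
    p=cam(n);C=cloud(p);hsv=cv2.cvtColor(p["image"],cv2.COLOR_BGR2HSV)
    m=((hsv[...,0]<8)|(hsv[...,0]>172))&(hsv[...,1]>120)&(hsv[...,2]>50)
    L=(C[m]-e)@M*1000   # tool frame, mm
    ok=(abs(L[:,0])<40)&(abs(L[:,1])<30)&(L[:,2]>-60)&(L[:,2]<30)
    L=L[ok];print(n,len(L),"x pct",np.percentile(L[:,0],[1,5,25,50,75,95,99]).round(1))
    t=L[L[:,2]<-34];print(" top pts",len(t),t[:,0].min().round(1) if len(t) else "",t[:,0].max().round(1) if len(t) else "",np.median(t[:,2]) if len(t) else "", t[:,1].min().round(1),t[:,1].max().round(1))
    f=L[(L[:,2]>-30)&(L[:,2]<5)];
    for s in(-1,1):
        g=f[f[:,0]*s>12];print(" face",s,len(g),np.median(g[:,0]).round(2) if len(g) else "",g[:,1].min().round(1) if len(g) else "",g[:,1].max().round(1) if len(g) else "",g[:,2].min().round(1) if len(g) else "",g[:,2].max().round(1) if len(g) else "")
E
python3 pl2.py
```

```text
top 129 x pct [-21.4 -20.3  12.   18.4  22.2  25.1  25.9]
 top pts 71 -21.5 25.9 -37.42256112527287 -17.0 23.1
 face -1 12 -18.77 12.9 15.9 -29.4 -3.1
 face 1 36 19.29 11.4 16.5 -29.6 2.4
side 420 x pct [-16.9  -7.5  12.6  25.1  27.2  28.2  28.9]
 top pts 183 -21.2 29.5 -36.72417339077011 -21.3 17.1
 face -1 0     
 face 1 202 27.07 -19.1 15.9 -30.0 2.4
```

```bash
python3 need.py 466.7 -391.3 80 1.667; 
```

```text
now [ 463.1 -389.3  126.6] yaw 1.669 w 33.2 F [-0.4  0.3 -1.2] gf 60.2 t 8.0
turn [ 0.003 -0.007  0.002] then shift [-3.4 -2.3 46.6]  n>= 1
```

```bash
python3 -m creep '[[[-3.4,-2.3,10],[0.003,-0.007,0.002]],[[0,0,20],[0,0,0]],[[0,0,14],[0,0,0]],[[0,0,0],[0,0,0]],[[0,0,0],[0,0,0]]]'; python3 need.py 466.7 -391.3 52 1.667
```

```text
clock: 8.6
eef_pos: [0.467, -0.3926, 0.0831]
tool_rot: [-0.048, 0.999, -0.001, 0.001]
ft_force: [-0.4, -0.8, -0.9]
grip_width: 0.0336
grasp_force: 60.2
now [ 467.  -392.6   83.1] yaw 1.666 w 33.6 F [-0.4 -0.8 -0.9] gf 60.2 t 8.6
turn [-0.001  0.001 -0.001] then shift [ 0.2  1.3 31.1]  n>= 1
```

```bash
python3 -m creep '[[[0,1,0],[0,0,0]],[[0,0,4],[0,0,0]],[[0,0,4],[0,0,0]],[[0,0,4],[0,0,0]],[[0,0,0],[0,0,0]]]'; python3 -m creep '[[[0,0,4],[0,0,0]],[[0,0,4],[0,0,0]],[[0,0,0],[0,0,0]]]';  python3 need.py 466.7 -391.3 52 1.667
```

```text
clock: 9.22
eef_pos: [0.4671, -0.3917, 0.0759]
tool_rot: [-0.048, 0.999, -0.002, 0.002]
ft_force: [-6.0, 6.0, 24.1]
grip_width: 0.0331
grasp_force: 63.3
clock: 9.6
eef_pos: [0.469, -0.3916, 0.0747]
tool_rot: [-0.048, 0.999, -0.003, 0.005]
ft_force: [-12.1, 15.2, 54.3]
grip_width: 0.0335
grasp_force: 67.7
now [ 469.  -391.6   74.7] yaw 1.667 w 33.5 F [-12.1  15.2  54.3] gf 67.7 t 9.6
turn [-0.006  0.009 -0.   ] then shift [ 2.2  0.5 22.7]  n>= 1
```

```bash
python3 -m creep '[[[0,0,-8],[0,0,0]],[[0,0,-8],[0,0,0]],[[1.5,2,0],[-0.003,0.004,0]],[[0,0,0],[0,0,0]],[[0,0,0],[0,0,0]]]'; python3 pl2.py; python3 need.py 466.7 -391.3 52 1.667
```

```text
clock: 10.22
eef_pos: [0.4645, -0.3892, 0.0774]
tool_rot: [-0.048, 0.999, 0.002, -0.003]
ft_force: [-0.0, 0.2, -1.0]
grip_width: 0.0333
grasp_force: 61.0
top 114 x pct [-20.9 -20.   12.5  18.6  22.8  25.7  26.4]
 top pts 60 -21.4 25.9 -37.998873147476395 -14.0 17.7
 face -1 7 -18.26 14.0 16.9 -27.9 -2.1
 face 1 27 19.69 -1.7 17.0 -28.8 1.7
side 390 x pct [-14.   -2.9  14.4  25.6  27.7  29.   29.6]
 top pts 182 -19.9 28.9 -37.878783340689516 -21.5 16.9
 face -1 0     
 face 1 181 27.69 -19.1 15.1 -29.9 2.6
now [ 464.6 -389.3   77.8] yaw 1.666 w 33.0 F [-0.2  0.1 -1.5] gf 61.0 t 10.3
turn [ 0.003 -0.004 -0.001] then shift [-1.9 -2.1 25.8]  n>= 1
```

```bash
python3 -m creep '[[[0,0,3],[0.003,-0.004,0]],[[0,0,3],[0,0,0]],[[0,0,0],[0,0,0]]]'; python3 -m creep '[[[0,0,3],[0,0,0]],[[0,0,2],[0,0,0]],[[0,0,0],[0,0,0]]]';  python3 need.py 466.7 -391.3 52 1.667
```

```text
clock: 10.7
eef_pos: [0.4653, -0.3897, 0.0749]
tool_rot: [-0.048, 0.999, -0.001, 0.001]
ft_force: [-2.8, 3.0, 10.1]
grip_width: 0.0333
grasp_force: 62.6
clock: 11.08
eef_pos: [0.4672, -0.3898, 0.0735]
tool_rot: [-0.048, 0.999, -0.002, 0.004]
ft_force: [-1.9, 7.4, 25.4]
grip_width: 0.0332
grasp_force: 64.2
now [ 467.2 -389.8   73.5] yaw 1.667 w 33.2 F [-1.9  7.4 25.4] gf 64.2 t 11.1
turn [-0.004  0.007 -0.   ] then shift [ 0.6 -1.5 21.5]  n>= 1
```

```bash
for i in 1 2 3; do python3 -m creep '[[[0,0.8,0.4],[0,0,0]],[[0,0,0],[0,0,0]]]' | egrep 'eef|ft'; done
```

```text
eef_pos: [0.4672, -0.3897, 0.0735]
ft_force: [-2.2, 5.9, 25.2]
eef_pos: [0.4672, -0.3896, 0.0734]
ft_force: [-4.1, 4.4, 26.4]
eef_pos: [0.4674, -0.3895, 0.0733]
ft_force: [-3.6, 3.6, 26.8]
```

```bash
python3 -m creep '[[[0,0,-8],[0,0,0]],[[0,0,-4],[0,0,0]],[[0,0,0],[0,0,0]],[[0,0,0],[0,0,0]]]'|egrep 'eef|ft';python3 -m creep '[[[0,0,5],[0,0,0]],[[0,0,4],[0,0,0]],[[0,0,2],[0,0,0]],[[0,0,0],[0,0,0]]]'|egrep 'eef|ft'; python3 need.py 466.7 -391.3 52 1.667
```

```text
eef_pos: [0.4642, -0.3868, 0.0774]
ft_force: [0.4, -0.6, -1.3]
eef_pos: [0.4671, -0.3871, 0.0723]
ft_force: [-1.1, 7.5, 22.7]
now [ 467.1 -387.1   72.3] yaw 1.667 w 33.4 F [-1.1  7.5 22.7] gf 64.0 t 12.8
turn [-0.003  0.007 -0.   ] then shift [ 0.8 -4.2 20.3]  n>= 1
```

```bash
python3 - <<'E'
from h import *
b=cam("side");a=cam("top")
e=bot.get_obs()["eef_pos"]
def crop(p,X,h=28):
    u,v=proj(p,X).round().astype(int);return cv2.resize(p["image"][v-h:v+h,u-h:u+h],(400,400),interpolation=cv2.INTER_CUBIC)
cv2.imwrite("pics/pl2.png",np.hstack([crop(a,(.455,-.39,.06)),crop(b,(.465,-.39,.055))]))
E
```

```text
(no output)
```

View pics/pl2.png

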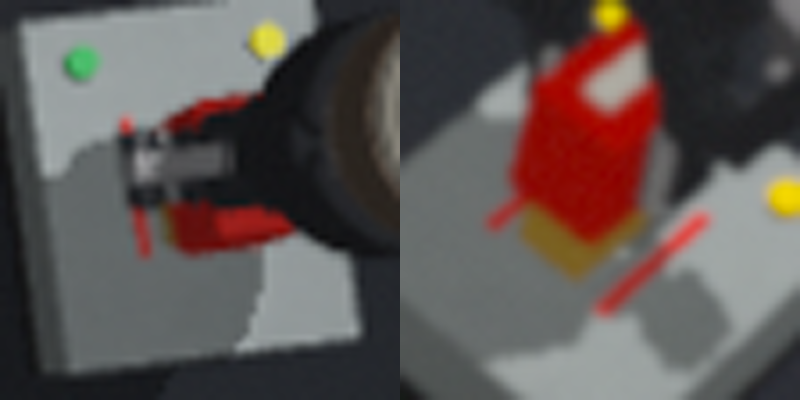

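```bash
python3 -m creep '[[[0,0,-8],[0,0,0]],[[0,0,-3],[0,0,0]],[[0,2,0],[0.002,-0.003,0]],[[0,0,0],[0,0,0]]]'|egrep 'eef|ft';python3 -m creep '[[[0,0,5],[0,0,0]],[[0,0,4],[0,0,0]],[[0,0,2],[0,0,0]],[[0,0,0],[0,0,0]]]'|egrep 'eef|ft'; python3 need.py 466.7 -391.3 52 1.667
```

```text
eef_pos: [0.4639, -0.3846, 0.0774]
ft_force: [-0.2, 0.8, -1.2]
eef_pos: [0.4662, -0.3865, 0.0722]
ft_force: [-2.8, 2.5, 21.2]
now [ 466.2 -386.5   72.2] yaw 1.666 w 33.7 F [-2.8  2.5 21.2] gf 64.0 t 13.9
turn [-0.008  0.008 -0.001] then shift [-0.  -4.8 20.2]  n>= 1
```

```bash
python3 -m creep '[[[0,-2,-8],[0,0,0]],[[0,0,-8],[0,0,0]],[[0,-3,-6],[0,0,0]],[[0,0,0],[0,0,0]],[[0,0,0],[0,0,0]]]'|egrep 'eef|ft'; cat > pl3.py <<'E'
from h import *
o=bot.get_obs();e=o["eef_pos"];M=R.from_quat(o["tool_rot"]).as_matrix();print(e*1000)
p=cam("side");C=cloud(p);hsv=cv2.cvtColor(p["image"],cv2.COLOR_BGR2HSV)
L=(C-e)@M*1000
Rm,t=RT(p);c=(-Rm.T@t-e)@M*1000
def onplane(m,ax,val):
    v,u=np.nonzero(m);out=[]
    for a,b in zip(u,v):
        d=(Rm.T@ray(p,(a,b)))@M;out.append(c+d*(val-c[ax])/d[ax])
    return np.array(out)
red=((hsv[...,0]<8)|(hsv[...,0]>172))&(hsv[...,1]>120)&(hsv[...,2]>50)
near=(abs(L[...,0])<40)&(abs(L[...,1])<30)
f=red&near&(L[...,2]>-30)&(L[...,2]<10)&(L[...,0]>20)
X=np.median(L[f][:,0]);print("face x",X,f.sum())
f&=abs(L[...,0]-X)<3
W=onplane(f,0,X);print("face y",np.percentile(W[:,1],[1,5,50,95,99]).round(1),"z",np.percentile(W[:,2],[1,5,50,95,99]).round(1))
br=(hsv[...,0]>12)&(hsv[...,0]<32)&(hsv[...,1]>90)&(hsv[...,2]>30)&(abs(L[...,0])<35)&(abs(L[...,1])<20)&(L[...,2]>0)&(L[...,2]<45)
if br.sum()>5:
    B=L[br];print("brass n",br.sum(),"x",np.percentile(B[:,0],[50,90]).round(1),"y",np.percentile(B[:,1],[2,50,98]).round(1),"z",np.percentile(B[:,2],[2,98]).round(1))
    fx=br&(L[...,0]>np.percentile(B[:,0],60)-3);W=onplane(fx,0,X-7);print("brass face y",np.percentile(W[:,1],[2,50,98]).round(1),"z",np.percentile(W[:,2],[2,98]).round(1))
W,zz=blob(p,"red",(.464,-.39),rad=.045,zmin=.04,zmax=.051,z=.046);print("bars",fill(W,zz))
i=W[:,1]>-.39
a,b=W[i],W[~i]
print("bar+y",a[:,:2].min(0)*1e3,a[:,:2].max(0)*1e3,"bar-y",b[:,:2].min(0)*1e3,b[:,:2].max(0)*1e3)
E
python3 pl3.py
```

```text
eef_pos: [0.4647, -0.3899, 0.0889]
ft_force: [0.4, -0.1, -1.2]
[ 464.6812 -389.9459   88.9164]
face x 28.88350948963273 166
face y [-19.1 -17.3  -2.8  12.1  13.7] z [-32.5 -30.7 -15.4  -0.5   1.9]
brass n 79 x [26.  27.5] y [-14.   -7.2   8.6] z [ 9.3 25.8]
brass face y [-11.3  -0.1  11.7] z [14.8 33.1]
bars c [ 462.9 -390.2] size [49.2 46.3] yaw 0.119 mean [ 459.7 -400.6] n 55 z [0.044 0.046 0.048]
bar+y [ 435.8197 -373.3139] [ 452.1446 -368.3414] bar-y [ 440.9161 -414.7425] [ 489.8498 -407.2424]
```

```bash
cat >> pl3.py <<'E'
print("--fit")
P=L[f];A=np.c_[P[:,1],P[:,2],np.ones(len(P))];k=np.linalg.lstsq(A,P[:,0],rcond=None)[0];r=P[:,0]-A@k;print("x= %.3f y + %.3f z + %.2f"%tuple(k),"res",r.std())
for z0,z1 in((-45,-30),(-30,-20),(-20,-10),(-10,0),(0,12)):
    q=red&near&(L[...,2]>z0)&(L[...,2]<z1)&(L[...,0]>15);print(z0,z1,q.sum(),np.percentile(L[q][:,0],[50,80]).round(1))
t_=red&near&(L[...,2]<-33);Q=L[t_];A=np.c_[Q[:,0],Q[:,1],np.ones(len(Q))];k=np.linalg.lstsq(A,Q[:,2],rcond=None)[0];print("top z= %.3f x + %.3f y + %.2f"%tuple(k))
E
python3 pl3.py
```

```text
[ 464.6424 -389.8545   88.8549]
face x 28.758097976836382 166
face y [-19.3 -17.5  -2.4  12.3  14.5] z [-31.8 -30.  -15.2   0.2   1.7]
brass n 78 x [25.5 27.1] y [-14.1  -6.3   9.2] z [ 9.1 26.2]
brass face y [-11.7   0.1  12. ] z [14.9 33.2]
bars c [ 462.9 -390.2] size [49.2 46.3] yaw 0.119 mean [ 459.8 -401. ] n 53 z [0.044 0.046 0.047]
bar+y [ 435.8197 -373.3139] [ 452.1446 -368.3414] bar-y [ 440.9161 -414.7425] [ 489.8498 -407.2424]
--fit
x= 0.017 y + 0.109 z + 30.55 res 0.9153839849578769
-45 -30 133 [24.6 26.8]
-30 -20 60 [27.4 28.6]
-20 -10 61 [28.9 29.9]
-10 0 54 [29.9 30.7]
0 12 1 [30.3 30.3]
top z= 0.025 x + 0.065 y + -40.04
```

The plug got tilted in the grip (~0.11 rad) by the pressing, so I'll stand it back on the bench, regrip squarely, and insert gently.

```bash
python3 -m creep '[[[0,0,-30],[0,0,0]],[[0,40,-10],[0,0,0]],[[0,40,0],[0,0,0]],[[0,40,0],[0,0,0]],[[0,40,0],[0,0,0]],[[0,40,0],[0,0,0]],[[0,40,0],[0,0,0]],[[0,30,0],[0,0,0]],[[0,0,0],[0,0,0]],[[0,0,0],[0,0,0]]]'|egrep 'eef'; python3 need.py 434 -120 36 1.667
```

```text
eef_pos: [0.4394, -0.1215, 0.1288]
now [ 439.4 -121.5  128.8] yaw 1.666 w 33.4 F [ 0.9 -0.4 -0.8] gf 61.2 t 15.9
turn [-0.004  0.004 -0.001] then shift [ 5.2  2.1 92.8]  n>= 2
```

```bash
python3 -m creep '[[[0,0,30],[0,0,0]],[[0,0,30],[0,0,0]],[[0,0,20],[0,0,0]],[[0,0,10],[0,0,0]],[[0,0,0],[0,0,0]]]'|egrep 'eef|ft'; python3 -m creep '[[[0,0,3],[0,0,0]],[[0,0,3],[0,0,0]],[[0,0,0],[0,0,0]]]'|egrep 'eef|ft'; python3 -m creep '[[[0,0,0],[0,0,0]],[[0,0,0],[0,0,0]],[[0,0,0],[0,0,0]],[[0,0,-20],[0,0,0]],[[0,0,-40],[0,0,0]],[[0,40,-40],[0,0,0]],[[0,40,0],[0,0,0]],[[0,40,0],[0,0,0]],[[0,0,0],[0,0,0]],[[0,0,0],[0,0,0]]]' 60|egrep 'eef|ft'
cat > pm.py <<'E'
from h import *
for k in range(2):
  for n in("top","side"):
    p=cam(n);W,zz=blob(p,"red",(.435,-.12),rad=.05,zmin=.057,zmax=.08,z=.068);print(n,fill(W,zz))
p=cam("top");W,zz=blob(p,"red",(.465,-.39),rad=.045,zmin=.03,zmax=.06,z=.046);print(fill(W,zz))
E
python3 pm.py
```

```text
eef_pos: [0.4392, -0.122, 0.0383]
ft_force: [0.2, 1.1, -0.9]
eef_pos: [0.4396, -0.1215, 0.0329]
ft_force: [-0.1, 1.4, -0.6]
eef_pos: [0.4278, -0.002, 0.1324]
ft_force: [-0.2, -0.6, 0.1]
top c [ 432.5 -124.6] size [49.7 34.4] yaw 0.082 mean [ 432.5 -124.7] n 197 z [0.065 0.068 0.07 ]
side c [ 424.6 -129. ] size [53.6 39.5] yaw 0.082 mean [ 423.3 -130.5] n 182 z [0.06  0.066 0.068]
top c [ 432.5 -124.4] size [49.8 34.5] yaw 0.093 mean [ 432.7 -124.7] n 195 z [0.065 0.068 0.07 ]
side c [ 424.1 -129.2] size [55.1 39.7] yaw 0.104 mean [ 422.7 -131. ] n 186 z [0.059 0.066 0.068]
c [ 464.7 -391.1] size [48.4 45.4] yaw 0.097 mean [ 464.5 -393. ] n 53 z [0.045 0.047 0.05 ]
```

```bash
python3 -m creep '[[[0,0,0],[0,0,0.175]],[[0,0,0],[0,0,0.175]],[[0,0,0],[0,0,0.175]],[[0,0,0],[0,0,0.175]],[[0,0,0],[0,0,0.175]],[[0,0,0],[0,0,0.175]],[[0,0,0],[0,0,0.175]],[[0,0,0],[0,0,0.175]],[[0,0,0],[0,0,0.175]],[[0,0,0],[0,0,0]],[[0,0,0],[0,0,0]]]' 75|egrep 'eef|wid'; python3 need.py 433 -122.2 110 0.093 433 -122.2 32 0.093; python3 -c "from h import *;print(bot.get_obs()['joint_pos'])"
```

```text
eef_pos: [0.4277, -0.0021, 0.1323]
grip_width: 0.0747
now [427.7  -2.1 132.3] yaw 0.093 w 74.7 F [ 0.5 -0.1 -0.4] gf 0.0 t 19.8
turn [ 0.004  0.003 -0.   ] then shift [-120.1   -5.9   22.3]  n>= 3
turn [0. 0. 0.] then shift [ 0.  0. 78.]  n>= 2
[-0.003   0.1705 -0.3556  1.0409 -0.0026  1.475 ]
```

```bash
python3 -m creep '[[[-40,-2,0],[0.004,0.003,0]],[[-40,-2,0],[0,0,0]],[[-40,-2,2],[0,0,0]],[[0,0,0],[0,0,0]],[[0,0,30],[0,0,0]],[[0,0,30],[0,0,0]],[[0,0,20],[0,0,0]],[[0,0,14],[0,0,0]],[[0,0,0],[0,0,0]],[[0,0,0],[0,0,0]]]'|egrep eef;  python3 -m creep '[[[0,0,0],[0,0,0]],[[0,0,0],[0,0,0]],[[0,0,0],[0,0,0]],[[0,0,0],[0,0,0]],[[0,0,0],[0,0,0]]]' 35|egrep 'eef|ft|wid'; python3 -m creep '[[[0,0,0],[0,0,0]],[[0,0,0],[0,0,0]],[[0,0,0],[0,0,0]],[[0,0,-30],[0,0,0]],[[0,0,-30],[0,0,0]],[[0,0,-30],[0,0,0]],[[40,0,0],[0,0,0]],[[40,0,0],[0,0,0]],[[40,0,0],[0,0,0]],[[0,0,0],[0,0,0]]]' 75|egrep 'eef|wid'
python3 pm.py;python3 need.py 433 -122.2 110 0.093
```

```text
eef_pos: [0.4333, -0.1217, 0.0371]
eef_pos: [0.4332, -0.122, 0.0374]
ft_force: [-1.6, 0.1, 6.0]
grip_width: 0.0493
eef_pos: [0.4212, -0.0004, 0.1264]
grip_width: 0.0746
top c [ 435.2 -124.4] size [49.5 34.5] yaw 0.095 mean [ 435.3 -124.5] n 198 z [0.065 0.068 0.07 ]
side c [ 426.6 -129. ] size [54.7 39.7] yaw 0.087 mean [ 425.1 -130.7] n 182 z [0.06  0.065 0.068]
top c [ 435.2 -124.5] size [49.5 34.5] yaw 0.095 mean [ 435.3 -124.6] n 197 z [0.065 0.068 0.07 ]
side c [ 426.6 -128.8] size [54.6 39.4] yaw 0.073 mean [ 425.1 -130.5] n 184 z [0.06  0.066 0.068]
c [ 464.7 -391.1] size [48.4 45.4] yaw 0.097 mean [ 464.6 -392.6] n 52 z [0.045 0.047 0.049]
now [421.9  -3.1 126.4] yaw 0.09 w 74.7 F [ 0.2 -0.4 -0.8] gf 0.0 t 23.1
turn [-0.     0.    -0.003] then shift [-119.6    0.    16.4]  n>= 2
```

```bash
python3 -m creep '[[[-40,0,0],[0,0,-0.003]],[[-40,0,0],[0,0,0]],[[-39,0,0],[0,0,0]],[[0,0,0],[0,0,0]],[[0,0,20],[0,0,0]],[[0,0,30],[0,0,0]],[[0,0,30],[0,0,0]],[[0,0,15],[0,0,0]],[[0,0,0],[0,0,0]],[[0,0,0],[0,0,0]]]'|egrep eef;  python3 need.py 433.2 -122.1 31 0.093
```

```text
eef_pos: [0.4332, -0.1208, 0.032]
now [ 433.2 -120.8   32. ] yaw 0.094 w 75.4 F [0.5 0.6 0.3] gf 0.0 t 24.4
turn [0.    0.    0.001] then shift [-1.3 -0.1  1. ]  n>= 1
```

```bash
python3 -m creep '[[[-1.3,0,0],[0,0,0]],[[0,0,0],[0,0,0]],[[0,0,0],[0,0,0]],[[0,0,0],[0,0,0]],[[0,0,0],[0,0,0]],[[0,0,0],[0,0,0]]]' 35|egrep 'eef|ft|wid';python3 -m creep '[[[0,0,-20],[0,0,0]],[[0,0,-40],[0,0,0]],[[0,0,-40],[0,0,0]],[[0,0,0],[0,0,0]]]'|egrep 'eef|grasp'; python3 need.py 462.7 -388.7 100 0.096
```

```text
eef_pos: [0.4339, -0.1225, 0.0325]
ft_force: [-0.6, -1.1, 6.0]
grip_width: 0.0494
eef_pos: [0.4353, -0.1227, 0.1344]
grasp_force: 62.4
now [ 435.3 -122.7  134.4] yaw 0.094 w 49.1 F [ 0.  -0.5 -1.8] gf 62.4 t 25.6
turn [ 0.006  0.002 -0.002] then shift [-267.4    1.8   34.4]  n>= 5
```

```bash
python3 -m creep '[[[-40,0,0],[0.006,0.002,-0.002]],[[-40,0,0],[0,0,0]],[[-40,0,0],[0,0,0]],[[-40,0,0],[0,0,0]],[[-40,1,0],[0,0,0]],[[-40,1,0],[0,0,0]],[[-27,0,10],[0,0,0]],[[0,0,20],[0,0,0]],[[0,0,0],[0,0,0]],[[0,0,0],[0,0,0]]]'|egrep 'eef|grasp'; python3 need.py 462.7 -388.7 82 0.096
```

```text
eef_pos: [0.4599, -0.387, 0.1004]
grasp_force: 62.4
now [ 459.9 -387.   100.4] yaw 0.096 w 49.4 F [ 0.8 -0.4 -1.2] gf 62.4 t 26.9
turn [-0.007 -0.003  0.   ] then shift [-2.   2.7 18.4]  n>= 1
```

```bash
python3 -m creep '[[[-2,2.7,10],[-0.006,-0.003,0]],[[0,0,6],[0,0,0]],[[0,0,0],[0,0,0]],[[0,0,0],[0,0,0]]]'|egrep 'eef|ft'; python3 -m creep '[[[0,0,3],[0,0,0]],[[0,0,3],[0,0,0]],[[0,0,3],[0,0,0]],[[0,0,0],[0,0,0]]]'|egrep 'eef|ft'; python3 need.py 462.7 -388.7 54 0.096
```

```text
eef_pos: [0.4631, -0.3893, 0.0851]
ft_force: [-0.4, 0.0, -0.4]
eef_pos: [0.4627, -0.3891, 0.0755]
ft_force: [0.7, 0.7, -0.9]
now [ 462.7 -389.1   75.5] yaw 0.096 w 49.0 F [ 0.7  0.7 -0.9] gf 62.4 t 27.9
turn [-0.001  0.    -0.   ] then shift [ 0.4  0.  21.5]  n>= 1
```

```bash
for i in 1; do python3 -m creep '[[[0.3,0,3],[0,0,0]],[[0,0,3],[0,0,0]],[[0,0,0],[0,0,0]]]'|egrep 'eef|ft'; python3 -m creep '[[[0,0,3],[0,0,0]],[[0,0,3],[0,0,0]],[[0,0,0],[0,0,0]]]'|egrep 'eef|ft'; done
```

```text
eef_pos: [0.4627, -0.3889, 0.0695]
ft_force: [-0.7, 0.2, -1.3]
eef_pos: [0.4627, -0.3889, 0.0636]
ft_force: [-0.4, -1.2, -1.4]
```

It goes in freely. I'll push on to home.

```bash
python3 -m creep '[[[0,0,3],[0,0,0]],[[0,0,3],[0,0,0]],[[0,0,2],[0,0,0]],[[0,0,0],[0,0,0]]]'|egrep 'eef|ft'; python3 -m creep '[[[0,0,1.5],[0,0,0]],[[0,0,1.5],[0,0,0]],[[0,0,0],[0,0,0]]]'|egrep 'eef|ft'; python3 -m creep '[[[0,0,1],[0,0,0]],[[0,0,0],[0,0,0]]]'|egrep 'eef|ft'
```

```text
eef_pos: [0.4628, -0.3889, 0.0557]
ft_force: [-0.5, 0.3, -1.1]
eef_pos: [0.4631, -0.3892, 0.0546]
ft_force: [-1.3, 1.6, 7.6]
eef_pos: [0.4632, -0.3892, 0.0545]
ft_force: [-3.8, 2.9, 11.2]
```

```bash
python3 -m creep '[[[0,0,0],[0,0,0]],[[0,0,0],[0,0,0]],[[0,0,0],[0,0,0]],[[0,0,-20],[0,0,0]],[[0,0,-30],[0,0,0]],[[0,0,-40],[0,0,0]],[[30,40,0],[0,0,0]],[[30,40,0],[0,0,0]],[[30,40,0],[0,0,0]],[[20,20,0],[0,0,0]],[[0,0,0],[0,0,0]],[[0,0,0],[0,0,0]]]' 75|egrep 'eef|ft|wid'
cat > look.py <<'E'
from h import *
p=cam("top");B=np.array([-2.0,2.4])  # robot = camera + B (mm)
C=cloud(p)
def hb(x0,x1,y0,y1,z0,z1):
    m=(C[...,0]>x0)&(C[...,0]<x1)&(C[...,1]>y0)&(C[...,1]<y1)&(C[...,2]>z0)&(C[...,2]<z1)
    return C[m]
if __name__=="__main__":
    def rep(n,W,zz):
        if len(W)<5: print(n,"none");return
        c,s,a=rect(W);print(n,"robot xy",(c+B).round(1),"size",s.round(1),"yaw",round(a,3),"z",np.median(zz).round(3))
    for n,col,xy,z,zl,zh in [("plug","red",(.4647,-.391),.090,.08,.105),("blue","blue",(.43,-.23),.03,.02,.045),("yellow","yellow",(.457,.226),.03,.02,.045),
      ("greenM","green",(.439,.117),.03,.02,.045),("bar","orange",(.557,.102),.064,.05,.08),("mouthred","red",(.664,-.176),.055,.04,.08)]:
        W,zz=blob(p,col,xy,rad=.08,zmin=zl,zmax=zh,z=z);rep(n,W,zz)
    # lane: bed edges by depth per y-slice, and image brightness
    for y0 in(-.13,-.06,.0,.06):
        W=hb(.58,.76,y0-.02,y0+.02,.005,.03);print("bed y",y0,"x",(W[:,0].min()*1e3).round(1),(W[:,0].max()*1e3).round(1))
    W=hb(.6,.74,-.1,.15,.006,.03);print("lane y max",np.percentile(W[:,1],99.5))
    q=[d for d in vision.place_of(p,"scanner_mouth")][0];print("mouth",atz(p,q["position"],.03)*1e3,q["score"])
    q=[d for d in vision.place_of(p,"trough")][0];print("trough",atz(p,q["position"],.174)*1e3,q["score"])
    cv2.imwrite("pics/lane.png",cv2.resize(p["image"][85:150,200:460],(800,200),interpolation=cv2.INTER_CUBIC))
    cv2.imwrite("pics/plug_in.png",p["image"])
E
python3 look.py
```

```text
eef_pos: [0.5913, -0.2663, 0.1413]
ft_force: [0.5, 0.9, 0.3]
grip_width: 0.075
plug none
blue robot xy [ 430.  -227.2] size [57.7 50.6] yaw 1.197 z 0.03
yellow robot xy [454.8 229. ] size [72.4 49.8] yaw 1.471 z 0.03
greenM robot xy [436.9 119.2] size [70.5 50.1] yaw -1.235 z 0.03
bar robot xy [556.  104.6] size [127.7  20.9] yaw 1.497 z 0.064
mouthred robot xy [ 662.5 -173.8] size [75.5 10.6] yaw -0.039 z 0.058
bed y -0.13 x 594.9 735.7
bed y -0.06 x 582.8 757.6
bed y 0.0 x 601.0 721.5
bed y 0.06 x 611.7 743.0
lane y max 0.08712933559003222
mouth [ 670.9708 -167.4071   30.    ] 0.71
trough [444.6788 372.5436 174.    ] 0.59
```

View pics/lane.png

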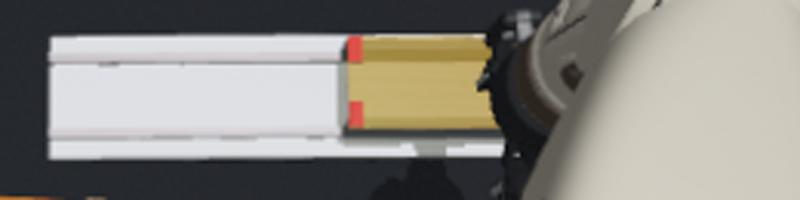

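```bash
python3 - <<'E'
from h import *
p=cam("top")
g=cv2.cvtColor(p["image"],cv2.COLOR_BGR2GRAY).astype(float)
hsv=cv2.cvtColor(p["image"],cv2.COLOR_BGR2HSV)
def edge(prof,lo):  # first rising crossing of lo, subpixel
    i=np.argmax(prof>lo);return i-1+(lo-prof[i-1])/(prof[i]-prof[i-1])
for c in(225,245,265,285,305):
    col=g[85:150,c-2:c+3].mean(1);a=85+edge(col,120);b=149-edge(col[::-1],120)
    A,Bq=atz(p,(c,a),.01)*1e3,atz(p,(c,b),.01)*1e3;print(c,a.round(2),b.round(2),A[:2].round(1),Bq[:2].round(1),"mid",((A+Bq)/2)[:2].round(1),"w",(A-Bq)[0].round(1))
for r in(103,117,132):
    row=g[r-2:r+3,200:300].mean(0);a=200+edge(row,120);print("left end",r,a.round(2),(atz(p,(a,r),.01)*1e3).round(1))
red=((hsv[...,0]<8)|(hsv[...,0]>172))&(hsv[...,1]>120)
v,u=np.nonzero(red[90:140,300:330]);print("red cols",u.min()+300,u.max()+300,[ (atz(p,(x-.5,108),.055)*1e3).round(1) for x in(u.min()+300,u.max()+301)])
E
```

```text
225 96.15 136.43 [724.2  63.8] [611.2  65.6] mid [667.7  64.7] w 113.0
245 95.95 136.2 [723.2   8.5] [610.4  10.8] mid [666.8   9.7] w 112.8
265 95.74 136.17 [722.4 -46.7] [609.2 -43.8] mid [665.8 -45.3] w 113.3
285 95.81 135.89 [ 721. -102.] [608.7 -98.5] mid [ 664.8 -100.2] w 112.3
305 95.64 135.59 [ 720.3 -157.3] [ 608.3 -153.3] mid [ 664.3 -155.3] w 112.0
left end 103 215.5 [705.5  90.4  10. ]
left end 117 215.36 [666.1  91.2  10. ]
left end 132 215.4 [624.2  91.7  10. ]
red cols 313 317 [array([ 672.5, -169.9,   55. ]), array([ 672.2, -183.1,   55. ])]
```

```bash
python3 need.py 427.5 -233.5 100 -0.368 427.5 -233.5 8 -0.368 427.5 -233.5 90 -0.368 662.5 -127.6 90 -0.0163 662.5 -127.6 19 -0.0163
```

```text
now [ 591.  -267.2  141.9] yaw 0.094 w 75.1 F [0.2 0.3 1. ] gf 0.0 t 31.5
turn [-0.     0.001  0.462] then shift [ -27.4 -164.7   41.9]  n>= 3
turn [0. 0. 0.] then shift [ 0.  0. 92.]  n>= 2
turn [0. 0. 0.] then shift [  0.   0. -82.]  n>= 2
turn [ 0.     0.    -0.352] then shift [109.7 233.2   0. ]  n>= 4
turn [0. 0. 0.] then shift [ 0.  0. 71.]  n>= 2
```

```bash
python3 -m creep '[[[0,0,0],[0,0,0.154]],[[0,0,0],[0,0,0.154]],[[0,0,0],[0,0,0.154]],[[-7,-41,10],[0,0,0]],[[-7,-41,10],[0,0,0]],[[-7,-41,10],[0,0,0]],[[-6,-42,10],[0,0,0]],[[0,0,0],[0,0,0]],[[0,0,0],[0,0,0]]]' 68|egrep 'eef'
python3 - <<'E'
from look import *
W,zz=blob(p,"blue",(.43,-.235),rad=.05,zmin=.02,zmax=.045,z=.03)
print(fill(W,zz))
W,zz=blob(p,"red",(.4647,-.391),rad=.05,zmin=.08,zmax=.105,z=.09);print("plug",fill(W,zz) if len(W)>4 else len(W))
E
python3 need.py 427.5 -233.5 100 -0.368
```

```text
eef_pos: [0.4289, -0.2334, 0.1027]
c [ 434.1 -223.8] size [50.3 45.9] yaw -0.373 mean [ 434.7 -217.8] n 180 z [0.027 0.03  0.032]
plug 0
now [ 429.6 -233.5  102.8] yaw -0.367 w 67.8 F [ 0.8  0.  -0.2] gf 0.0 t 32.6
turn [0.003 0.001 0.001] then shift [-0.8 -2.   2.8]  n>= 1
```

```bash
python3 -m creep '[[[0,-1.5,3],[0.003,0,0]],[[0,0,30],[0,0,0]],[[0,0,30],[0,0,0]],[[0,0,20],[0,0,0]],[[0,0,12],[0,0,0]],[[0,0,0],[0,0,0]]]'|egrep 'eef|ft'; python3 -m creep '[[[0,0,0],[0,0,0]],[[0,0,0],[0,0,0]],[[0,0,0],[0,0,0]],[[0,0,0],[0,0,0]],[[0,0,0],[0,0,0]]]' 38|egrep 'eef|ft|wid|grasp';  python3 -m creep '[[[0,0,-20],[0,0,0]],[[0,0,-30],[0,0,0]],[[0,0,-32],[0,0,0]],[[0,0,0],[0,0,-0.176]],[[0,0,0],[0,0,-0.176]],[[27,45,0],[0,0,0]],[[27,45,0],[0,0,0]],[[27,45,0],[0,0,0]],[[27,45,0],[0,0,0]],[[0,40,0],[0,0,0]],[[0,0,0],[0,0,0]],[[0,0,0],[0,0,0]]]'|egrep 'eef|wid|grasp'; python3 pl3.py >/dev/null; python3 - <<'E'
from look import *
W,zz=blob(p,"red",(.4647,-.391),rad=.06,zmin=.05,zmax=.15,z=.09);print("plug",fill(W,zz) if len(W)>4 else len(W))
E
python3 need.py 662.5 -127.6 60 -0.0163
```

```text
eef_pos: [0.4263, -0.2315, 0.0061]
ft_force: [-0.8, 0.1, 0.4]
eef_pos: [0.4275, -0.2323, 0.0079]
ft_force: [0.0, -0.1, 5.6]
grip_width: 0.0483
grasp_force: 64.3
eef_pos: [0.6466, -0.1267, 0.0869]
grip_width: 0.049
grasp_force: 63.4
plug c [ 463.4 -383.2] size [48.1 46.5] yaw 0.083 mean [ 462.7 -381.8] n 281 z [0.064 0.089 0.092]
now [ 646.5 -127.1   87.8] yaw -0.015 w 48.5 F [ 0.2  0.5 -0.7] gf 63.4 t 35.6
turn [-0.005 -0.     0.001] then shift [-0.2 16.  27.8]  n>= 1
  return _methods._mean(a, axis=axis, dtype=dtype,
  ret = ret.dtype.type(ret / rcount)
Traceback (most recent call last):
  File "pl3.py", line 16, in <module>
    W=onplane(f,0,X);print("face y",np.percentile(W[:,1],[1,5,50,95,99]).round(1),"z",np.percentile(W[:,2],[1,5,50,95,99]).round(1))
                                                  ~^^^^^
IndexError: too many indices for array: array is 1-dimensional, but 2 were indexed
```

```bash
python3 -m creep '[[[0,16,0],[-0.005,0,0]],[[0,0,30],[0,0,0]],[[0,0,20],[0,0,0]],[[0,0,8],[0,0,0]],[[0,0,0],[0,0,0]],[[0,0,0],[0,0,0]]]'|egrep 'eef|ft'; python3 -m creep '[[[0,0,4],[0,0,0]],[[0,0,3],[0,0,0]],[[0,0,0],[0,0,0]]]'|egrep 'eef|ft';python3 need.py 662.5 -127.6 19 -0.0163
```

```text
eef_pos: [0.6649, -0.1274, 0.0315]
ft_force: [0.4, 0.2, -1.8]
eef_pos: [0.6639, -0.1269, 0.0227]
ft_force: [0.4, 0.7, -1.8]
now [ 663.9 -126.9   22.7] yaw -0.014 w 48.4 F [ 0.4  0.7 -1.8] gf 63.5 t 36.8
turn [ 0.001 -0.     0.002] then shift [-0.7 -1.4  3.7]  n>= 1
```

```bash
python3 -m creep '[[[-0.5,-1.2,2],[0,0,0]],[[0,0,1.5],[0,0,0]],[[0,0,0],[0,0,0]]]'|egrep 'eef|ft'; python3 -m creep '[[[0,0,0],[0,0,0]],[[0,0,0],[0,0,0]],[[0,0,0],[0,0,0]],[[0,0,-20],[0,0,0]],[[0,0,-40],[0,0,0]],[[0,0,-40],[0,0,0]],[[0,-30,0],[0,0,0]],[[0,0,0],[0,0,0]]]' 64|egrep 'eef|wid|ft'
cat > cas.py <<'E'
from look import *
def findc(n,z=.04,zl=.02,zh=.055):
    col={"blue":"blue","green":"green","yellow":"yellow"}[n]
    hsv=cv2.cvtColor(p["image"],cv2.COLOR_BGR2HSV);a,b=HUE[col][0]
    m=(hsv[...,0]>=a)&(hsv[...,0]<=b)&(hsv[...,1]>110)&(hsv[...,2]>60)&(C[...,2]>zl)&(C[...,2]<zh)
    k,lab,st,ce=cv2.connectedComponentsWithStats(m.astype(np.uint8))
    for i in range(1,k):
        if st[i,4]<80: continue
        v,u=np.nonzero(lab==i);zz=np.median(C[lab==i][:,2])
        W=np.array([atz(p,(x,y),zz) for x,y in zip(u,v)]);c,s,aa=rect(W);c=c+B
        print(n,"robot",c.round(1),s.round(1),"yaw",round(aa,3),"z",zz.round(3),"lane s",round(-167.6-c[1],1),"off",round(c[0]-(664.7+.0163*(c[1]-12)),1))
for n in("blue","green","yellow"): findc(n)
E
python3 cas.py
```

```text
eef_pos: [0.6629, -0.1275, 0.0194]
ft_force: [-0.5, 0.4, -1.8]
eef_pos: [0.6311, -0.1271, 0.1202]
ft_force: [-0.4, -0.3, -0.2]
grip_width: 0.0639
green robot [437.  119.3] [70.5 50.1] yaw -1.23 z 0.03 lane s -286.9 off -229.4
green robot [333.8  75.4] [52.8 37.8] yaw 1.171 z 0.022 lane s -243.0 off -332.0
green robot [308.3 195.9] [98.5 73. ] yaw 1.023 z 0.041 lane s -363.5 off -359.4
yellow robot [454.8 228.9] [72.7 49.9] yaw 1.471 z 0.03 lane s -396.5 off -213.4
```

```bash
python3 need.py 437 119.3 100 0.341 437 119.3 8 0.341 437 119.3 90 0.341 663.7 -52.6 90 -0.0163 
```

```text
now [ 632.3 -127.1  120. ] yaw -0.014 w 63.8 F [-0.1 -0.2 -0.4] gf 0.0 t 38.2
turn [ 0.002  0.    -0.355] then shift [ 297.5 -101.6   20. ]  n>= 5
turn [0. 0. 0.] then shift [ 0.  0. 92.]  n>= 2
turn [0. 0. 0.] then shift [  0.   0. -82.]  n>= 2
turn [0.    0.    0.357] then shift [-168.2  229.5    0. ]  n>= 4
```

```bash
python3 -m creep '[[[0,0,0],[0.002,0,-0.178]],[[0,0,0],[0,0,-0.177]],[[50,-17,0],[0,0,0]],[[50,-17,0],[0,0,0]],[[50,-17,0],[0,0,0]],[[50,-17,0],[0,0,0]],[[50,-17,0],[0,0,0]],[[48,-17,20],[0,0,0]],[[0,0,0],[0,0,0]],[[0,0,0],[0,0,0]]]' 68|egrep 'eef'; python3 cas.py;  python3 need.py 437 119.3 8 0.341
```

```text
eef_pos: [0.4382, 0.12, 0.0998]
blue robot [ 659.1 -131.6] [66.9 49.1] yaw 1.549 z 0.04 lane s -36.0 off -3.2
green robot [443.1 102.2] [50.4 34.3] yaw 0.304 z 0.03 lane s -269.8 off -223.1
green robot [334.   75.3] [52.8 38.3] yaw 1.17 z 0.022 lane s -242.9 off -331.7
yellow robot [ 659.8 -282.9] [72.7 36.3] yaw 0.527 z 0.054 lane s 115.3 off -0.1
yellow robot [ 546.3 -283.8] [79.1 24.5] yaw 1.55 z 0.024 lane s 116.2 off -113.6
now [438.7 119.6 100. ] yaw 0.341 w 67.8 F [ 0.2  0.4 -0. ] gf 0.0 t 39.5
turn [ 0.002  0.001 -0.   ] then shift [ 0.3 -1.7 92. ]  n>= 2
```

```bash
python3 -m creep '[[[0,-1.5,2],[0.002,0,0]],[[0,0,30],[0,0,0]],[[0,0,30],[0,0,0]],[[0,0,20],[0,0,0]],[[0,0,10],[0,0,0]],[[0,0,0],[0,0,0]]]'|egrep 'eef|ft'; python3 -m creep '[[[0,0,0],[0,0,0]],[[0,0,0],[0,0,0]],[[0,0,0],[0,0,0]],[[0,0,0],[0,0,0]],[[0,0,0],[0,0,0]]]' 38|egrep 'eef|ft|wid|grasp';  python3 -m creep '[[[0,0,-20],[0,0,0]],[[0,0,-30],[0,0,0]],[[0,0,-32],[0,0,0]],[[0,0,0],[0,0,0.179]],[[0,0,0],[0,0,0.178]],[[-42,42,0],[0,0,0]],[[-42,42,0],[0,0,0]],[[-42,42,0],[0,0,0]],[[-42,42,0],[0,0,0]],[[0,50,0],[0,0,0]],[[0,0,0],[0,0,0]],[[0,0,0],[0,0,0]]]'|egrep 'eef|wid|grasp';python3 need.py 665.2 -53 60 -0.0163
```

```text
eef_pos: [0.4355, 0.1185, 0.0072]
ft_force: [-0.0, 0.5, -0.1]
eef_pos: [0.4367, 0.1193, 0.0086]
ft_force: [1.2, -1.2, 6.7]
grip_width: 0.0486
grasp_force: 64.0
eef_pos: [0.6496, -0.0521, 0.088]
grip_width: 0.0489
grasp_force: 63.1
now [649.6 -52.1  88. ] yaw -0.016 w 48.9 F [-0.1 -0.5 -1.3] gf 63.1 t 42.4
turn [-0.005  0.001  0.001] then shift [-0.7 15.6 28. ]  n>= 1
```

```bash
python3 -m creep '[[[-0.7,14,0],[-0.005,0,0]],[[0,0,30],[0,0,0]],[[0,0,20],[0,0,0]],[[0,0,8],[0,0,0]],[[0,0,5],[0,0,0]],[[0,0,0],[0,0,0]],[[0,0,0],[0,0,0]]]'|egrep 'eef|ft'; python3 need.py 665.2 -53 19.5 -0.0163
```

```text
eef_pos: [0.6657, -0.0534, 0.0273]
ft_force: [0.8, -0.0, -1.9]
now [665.7 -53.4  27.3] yaw -0.016 w 48.9 F [ 0.8 -0.  -1.9] gf 63.2 t 43.2
turn [0.005 0.001 0.   ] then shift [ 0.3 -0.5  7.8]  n>= 1
```

```bash
python3 - <<'E'
from h import *
b=cam("side");X=(.66,-.09,.03)
u,v=proj(b,X).round().astype(int);cv2.imwrite("pics/s1.png",cv2.resize(b["image"][v-50:v+50,u-65:u+65],(780,600),interpolation=cv2.INTER_CUBIC))
E
```

```text
(no output)
```

View pics/s1.png

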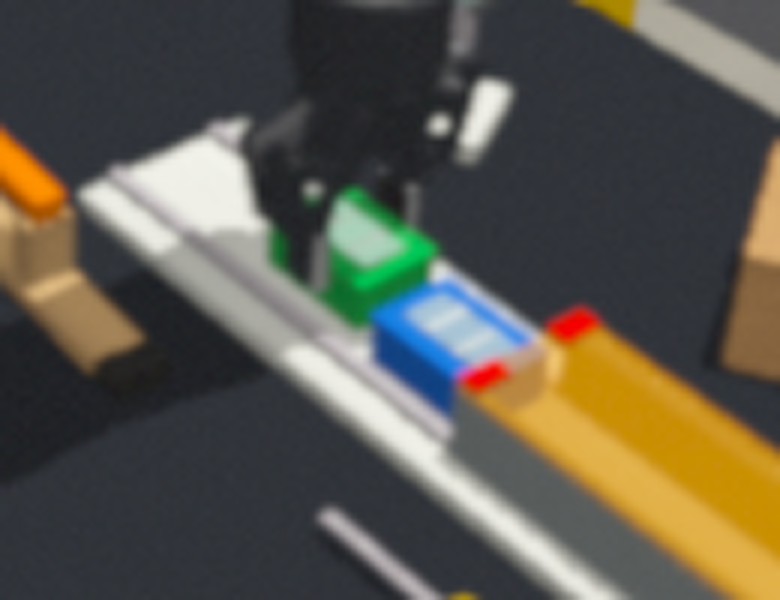

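```bash
python3 -m creep '[[[0,0,4],[0.004,0,0]],[[0,0,3],[0,0,0]],[[0,0,0],[0,0,0]]]'|egrep 'eef|ft'; python3 -m creep '[[[0,0,1],[0,0,0]],[[0,0,0],[0,0,0]]]'|egrep 'eef|ft';python3 -m creep '[[[0,0,0],[0,0,0]],[[0,0,0],[0,0,0]],[[0,0,0],[0,0,0]],[[0,0,-20],[0,0,0]],[[0,0,-40],[0,0,0]],[[0,0,-40],[0,0,0]],[[60,-50,0],[0,0,0]],[[60,-50,0],[0,0,0]],[[60,-30,0],[0,0,0]],[[40,0,0],[0,0,0]],[[0,0,0],[0,0,0]],[[0,0,0],[0,0,0]]]' 64|egrep 'eef|wid|ft'; python3 cas.py;  python3 need.py 454.8 228.9 100 -0.1 454.8 228.9 8 -0.1
```

```text
eef_pos: [0.665, -0.0534, 0.0189]
ft_force: [1.2, 0.3, -0.6]
eef_pos: [0.6651, -0.0534, 0.0187]
ft_force: [-1.4, 0.8, 2.8]
eef_pos: [0.5603, 0.1402, 0.1181]
ft_force: [-0.1, -0.2, -0.2]
grip_width: 0.064
blue robot [ 666.  -132.1] [67.5 51.9] yaw 1.549 z 0.04 lane s -35.5 off 3.7
green robot [662.3 -51.8] [66.9 51.8] yaw 1.548 z 0.04 lane s -115.8 off -1.3
green robot [333.8  75.4] [52.8 37.8] yaw 1.17 z 0.023 lane s -243.0 off -331.9
yellow robot [ 669. -293.] [74.8 42.1] yaw 1.155 z 0.054 lane s 125.4 off 9.3
yellow robot [ 546.7 -282.3] [82.3 23.8] yaw -1.537 z 0.024 lane s 114.7 off -113.2
now [560.4 139.6 118.1] yaw -0.017 w 64.2 F [ 0.6 -1.2  0.3] gf 0.0 t 45.5
turn [-0.001  0.001  0.083] then shift [  78.3 -114.    18.1]  n>= 2
turn [ 0.  0. -0.] then shift [ 0.  0. 92.]  n>= 2
```

```bash
python3 -m creep '[[[0,0,0],[0,0,0.083]],[[26,-38,6],[0,0,0]],[[26,-38,6],[0,0,0]],[[26,-38,6],[0,0,0]],[[0,0,0],[0,0,0]],[[0,0,0],[0,0,0]]]' 68|egrep 'eef'; python3 cas.py|grep -v 'robot \[3';  python3 - <<'E'
from h import *
p=cam("side");W,zz=blob(p,"yellow",(.45,.222),rad=.06,zmin=.02,zmax=.045,z=.03);print(fill(W,zz))
E
python3 need.py 454.8 228.9 8 -0.1
```

```text
eef_pos: [0.4556, 0.2284, 0.1005]
blue robot [ 665.9 -132. ] [67.5 51.9] yaw 1.549 z 0.04 lane s -35.6 off 3.6
green robot [662.3 -51.8] [66.9 51.8] yaw 1.548 z 0.04 lane s -115.8 off -1.4
yellow robot [ 642.4 -320.8] [77.8 40.4] yaw 1.553 z 0.054 lane s 153.2 off -16.9
yellow robot [ 547.6 -282.4] [81.8 21.8] yaw 1.55 z 0.024 lane s 114.8 off -112.3
yellow robot [454.2 222.5] [58.9 50.1] yaw 1.46 z 0.029 lane s -390.1 off -214.0
c [448.4 221.5] size [78.6 52.8] yaw 1.473 mean [446.2 219. ] n 169 z [0.023 0.028 0.03 ]
now [456.  228.3 100.5] yaw -0.101 w 67.8 F [-0.  -0.3 -0.5] gf 0.0 t 46.3
turn [ 0.     0.001 -0.001] then shift [ 0.5 -1.3 92.5]  n>= 2
```

```bash
python3 -m creep '[[[0.5,-1,2],[0,0,0]],[[0,0,30],[0,0,0]],[[0,0,30],[0,0,0]],[[0,0,20],[0,0,0]],[[0,0,10],[0,0,0]],[[0,0,0],[0,0,0]]]'|egrep 'eef|ft'; python3 -m creep '[[[0,0,0],[0,0,0]],[[0,0,0],[0,0,0]],[[0,0,0],[0,0,0]],[[0,0,0],[0,0,0]],[[0,0,0],[0,0,0]]]' 38|egrep 'eef|ft|wid|grasp';  python3 -m creep '[[[0,0,-20],[0,0,0]],[[0,0,-30],[0,0,0]],[[0,0,-32],[0,0,0]],[[0,0,0],[0,0,-0.085]],[[-42,40,0],[0,0,0]],[[-42,40,0],[0,0,0]],[[-42,40,0],[0,0,0]],[[-42,40,0],[0,0,0]],[[-30,30,0],[0,0,0]],[[0,0,0],[0,0,0]],[[0,0,0],[0,0,0]]]'|egrep 'eef|wid|grasp';python3 need.py 667 22.4 60 -0.0163
```

```text
eef_pos: [0.4534, 0.2293, 0.0077]
ft_force: [-0.4, -1.0, -0.7]
eef_pos: [0.4546, 0.2302, 0.0094]
ft_force: [-0.6, -0.6, 5.8]
grip_width: 0.0485
grasp_force: 64.5
eef_pos: [0.6397, 0.0293, 0.0891]
grip_width: 0.049
grasp_force: 63.6
now [639.7  29.3  89.1] yaw -0.014 w 49.0 F [-0.1  0.6 -2.1] gf 63.6 t 49.0
turn [-0.004  0.     0.002] then shift [-6.4 27.4 29.1]  n>= 1
```

```bash
python3 -m creep '[[[-6.5,26,0],[-0.004,0,0.002]],[[0,0,30],[0,0,0]],[[0,0,20],[0,0,0]],[[0,0,8],[0,0,0]],[[0,0,4],[0,0,0]],[[0,0,0],[0,0,0]],[[0,0,0],[0,0,0]]]'|egrep 'eef|ft'; python3 need.py 667 22.4 19.5 -0.0163
```

```text
eef_pos: [0.6676, 0.0224, 0.0293]
ft_force: [-1.3, -0.8, -1.6]
now [667.6  22.4  29.3] yaw -0.016 w 48.7 F [-1.3 -0.8 -1.6] gf 63.5 t 49.9
turn [0.005 0.001 0.   ] then shift [ 0.  -0.6  9.8]  n>= 1
```

```bash
python3 -m creep '[[[0,-0.5,4],[0.004,0,0]],[[0,0,4],[0,0,0]],[[0,0,2],[0,0,0]],[[0,0,0],[0,0,0]]]'|egrep 'eef|ft';python3 -m creep '[[[0,0,0],[0,0,0]],[[0,0,0],[0,0,0]],[[0,0,0],[0,0,0]],[[0,0,-20],[0,0,0]],[[0,0,-40],[0,0,0]],[[0,0,-40],[0,0,0]],[[0,-60,-30],[0,0,0]],[[0,-60,0],[0,0,0]],[[0,-60,0],[0,0,0]],[[0,-60,0],[0,0,0]],[[0,-60,0],[0,0,0]],[[0,0,0],[0,0,0]]]' 64|egrep 'eef|wid|ft'; python3 cas.py|grep -v 'robot \[3'; python3 look.py | egrep 'bar|plug|mouth'
```

```text
eef_pos: [0.6666, 0.0222, 0.0195]
ft_force: [-2.6, -0.2, 3.9]
eef_pos: [0.3642, 0.0268, 0.1451]
ft_force: [0.9, -0.3, 0.7]
grip_width: 0.064
blue robot [ 665.9 -132. ] [67.5 51.9] yaw 1.549 z 0.04 lane s -35.6 off 3.6
green robot [662.4 -51.8] [66.9 51.8] yaw 1.548 z 0.04 lane s -115.8 off -1.3
yellow robot [ 671.1 -286.5] [70.9 43.1] yaw 0.599 z 0.054 lane s 118.9 off 11.3
yellow robot [662.8  21.8] [64.4 49.1] yaw 1.545 z 0.04 lane s -189.4 off -2.1
yellow robot [ 547.7 -283.9] [79.1 21.8] yaw 1.55 z 0.024 lane s 116.3 off -112.2
plug robot xy [ 461.4 -385.7] size [47.9 37.2] yaw 0.053 z 0.09
bar robot xy [555.3 104.6] size [128.   20.4] yaw 1.473 z 0.063
mouthred robot xy [ 662.5 -173.8] size [75.5 10.6] yaw -0.039 z 0.058
mouth [ 662.3169 -172.7668   30.    ] 0.98Traceback (most recent call last):
  File "look.py", line 19, in <module>
    q=[d for d in vision.place_of(p,"trough")][0];print("trough",atz(p,q["position"],.174)*1e3,q["score"])
      ~~~~~~~~~~~~~~~~~~~~~~~~~~~~~~~~~~~~~~~~^^^
IndexError: list index out of range
```

```bash
python3 need.py 555.3 104.6 145 -0.085 555.3 104.6 37 -0.085 555.3 104.6 110 -0.085 668 215 110 -0.0163
```

```text
now [372.7  27.2 147.2] yaw -0.016 w 63.9 F [0.4 1.1 0.2] gf 0.0 t 52.1
turn [0.002 0.    0.069] then shift [ 92.6 175.3   2.2]  n>= 3
turn [0. 0. 0.] then shift [  0.   0. 108.]  n>= 2
turn [0. 0. 0.] then shift [  0.   0. -73.]  n>= 2
turn [ 0.     0.    -0.069] then shift [112.2 110.9   0. ]  n>= 2
```

```bash
python3 -m creep '[[[0,0,0],[0.002,0,0.069]],[[31,58,0],[0,0,0]],[[31,58,0],[0,0,0]],[[31,58,0],[0,0,0]],[[0,0,0],[0,0,0]],[[0,0,0],[0,0,0]],[[0,0,0],[0,0,0]]]'|egrep 'eef'; python3 need.py 555.3 104.6 37 -0.085
```

```text
eef_pos: [0.5423, 0.1006, 0.146]
now [542.3 100.6 146. ] yaw -0.086 w 64.0 F [ 0.1  0.3 -0.5] gf 0.0 t 53.0
turn [-0.003  0.001 -0.001] then shift [  5.1  12.6 109. ]  n>= 2
```

```bash
python3 -m creep '[[[5,12.5,20],[-0.003,0,0]],[[0,0,30],[0,0,0]],[[0,0,30],[0,0,0]],[[0,0,20],[0,0,0]],[[0,0,9],[0,0,0]],[[0,0,0],[0,0,0]]]' 50|egrep 'eef|ft'; python3 -m creep '[[[0,0,0],[0,0,0]],[[0,0,0],[0,0,0]],[[0,0,0],[0,0,0]],[[0,0,0],[0,0,0]],[[0,0,0],[0,0,0]],[[0,0,0],[0,0,0]]]' 8|egrep 'eef|ft|wid|grasp';python3 need.py 555.3 104.6 37 -0.085
```

```text
eef_pos: [0.5554, 0.1046, 0.0373]
ft_force: [1.1, 0.8, 0.8]
eef_pos: [0.5569, 0.1051, 0.0381]
ft_force: [-0.1, 0.0, 6.4]
grip_width: 0.0167
grasp_force: 59.3
now [556.9 105.1  38.1] yaw -0.085 w 16.7 F [-0.1  0.   6.4] gf 59.3 t 54.5
turn [0.003 0.    0.   ] then shift [-0.6 -1.6  1.1]  n>= 1
```

```bash
python3 -m creep '[[[0,0,-20],[0,0,0]],[[0,0,-30],[0,0,0]],[[0,0,-22],[0,0,0]],[[0,0,0],[0.003,0,-0.069]],[[38,37,0],[0,0,0]],[[38,37,0],[0,0,0]],[[36,37,0],[0,0,0]],[[0,0,0],[0,0,0]],[[0,0,0],[0,0,0]],[[0,0,0],[0,0,0]]]'|egrep 'eef|ft|wid|grasp';python3 need.py 668 218 110 -0.0163 668 218 52 -0.0163
cat > st.py <<'E'
from h import *
o=bot.get_obs();e=o["eef_pos"];M=R.from_quat(o["tool_rot"]).as_matrix()
p=cam("top");C=cloud(p);hsv=cv2.cvtColor(p["image"],cv2.COLOR_BGR2HSV)
L=(C-e)@M*1000
# blade (wood): hue 8-22
m=(hsv[...,0]>=8)&(hsv[...,0]<=24)&(hsv[...,1]>40)&(hsv[...,2]>60)&(abs(L[...,0])<160)&(abs(L[...,1])<40)&(L[...,2]>-60)&(L[...,2]<60)
P=L[m];bl=P[P[:,2]>15];print("blade n",len(bl),"tool x",np.percentile(bl[:,0],[1,99]).round(1),"y",np.percentile(bl[:,1],[2,50,98]).round(1))
A=np.c_[bl[:,:2],np.ones(len(bl))];k=np.linalg.lstsq(A,bl[:,2],rcond=None)[0];print("blade z= %.3f x %+.3f y %+.1f"%tuple(k))
w=C[m&(L[...,2]>15)];print("world z",np.median(w[:,2]),"axis fit y=",np.polyfit(bl[:,0],bl[:,1],1))
E
python3 st.py
```

```text
eef_pos: [0.6676, 0.2142, 0.1084]
ft_force: [0.2, 0.1, -1.4]
grip_width: 0.0169
grasp_force: 59.2
now [667.6 214.2 108.4] yaw -0.017 w 16.9 F [ 0.2  0.1 -1.4] gf 59.2 t 55.8
turn [-0.004  0.001 -0.001] then shift [ 3.8  0.3 -1.6]  n>= 1
turn [0. 0. 0.] then shift [ 0.  0. 58.]  n>= 1
blade n 457 tool x [-127.8   -1. ] y [-13.2  -2.3  16.6]
blade z= -0.004 x -0.077 y +25.8
world z 0.08241541928880619 axis fit y= [-0.0945 -8.3399]
```

```bash
cat >> st.py <<'E'
f=bl[bl[:,0]<-68]
for a,b in((-130,-115),(-115,-100),(-100,-85),(-85,-68)):
    q=f[(f[:,0]>a)&(f[:,0]<b)];print(a,b,len(q),q[:,1].min().round(1),q[:,1].max().round(1),q[:,1].mean().round(1),q[:,2].mean().round(1))
b=P[(P[:,2]<0)];print("bar",len(b),np.polyfit(b[:,0],b[:,1],1),np.percentile(b[:,0],[1,99]))
E
python3 st.py
```

```text
blade n 457 tool x [-127.8   -0.4] y [-13.1  -2.4  16.2]
blade z= 0.006 x -0.086 y +26.4
world z 0.08301072045486213 axis fit y= [-0.0954 -8.5243]
-130 -115 66 -13.5 16.2 0.8 25.7
-115 -100 67 -12.8 16.1 2.0 25.6
-100 -85 72 -12.8 17.4 1.7 26.2
-85 -68 89 -13.5 17.1 1.1 26.3
bar 240 [0.0447 1.2635] [-65.3381  -7.7061]
```

```bash
python3 -m creep '[[[4,0,0],[-0.004,0,0]],[[0,0,20],[0,0,0]],[[0,0,20],[0,0,0]],[[0,0,12],[0,0,0]],[[0,0,4],[0,0,0]],[[0,0,0],[0,0,0]],[[0,0,0],[0,0,0]]]'|egrep 'eef|ft'; python3 need.py 668 218 49.8 -0.0163; python3 cas.py|grep -v 'robot \[3'
```

```text
eef_pos: [0.6694, 0.2194, 0.0534]
ft_force: [0.7, -0.1, -1.5]
now [669.4 219.4  53.4] yaw -0.016 w 16.7 F [ 0.7 -0.1 -1.5] gf 59.2 t 56.7
turn [0.003 0.    0.   ] then shift [-1.4 -1.4  3.6]  n>= 1
blue robot [ 666.  -132.1] [67.5 51.9] yaw 1.549 z 0.04 lane s -35.5 off 3.6
green robot [662.3 -51.8] [66.9 51.8] yaw 1.548 z 0.04 lane s -115.8 off -1.3
yellow robot [662.8  21.8] [64.4 49.1] yaw 1.545 z 0.04 lane s -189.4 off -2.0
yellow robot [ 633.1 -308.3] [109.8  48.6] yaw -1.106 z 0.054 lane s 140.7 off -26.4
yellow robot [ 544.9 -283.8] [79.  21.8] yaw 1.55 z 0.024 lane s 116.2 off -115.0
```

```bash
python3 -m creep '[[[0,-1,3],[0.003,0,0]],[[-12,0,0],[0,0,0]],[[-12,0,0],[0,0,0]],[[-12,0,0],[0,0,0]],[[-12,0,0],[0,0,0]],[[-12,0,0],[0,0,0]],[[-12,0,0],[0,0,0]],[[0,0,0],[0,0,0]]]'|egrep 'eef|ft|wid'; python3 need.py 663.7 -44 49.8 -0.0163; python3 cas.py|grep -v 'robot \[3'
```

```text
eef_pos: [0.6664, 0.145, 0.0493]
ft_force: [0.1, -0.1, -1.8]
grip_width: 0.0172
now [666.4 145.   49.3] yaw -0.018 w 17.2 F [ 0.1 -0.1 -1.8] gf 59.2 t 57.8
turn [-0.002  0.003 -0.002] then shift [-189.     0.4   -0.5]  n>= 4
blue robot [ 665.4 -154.7] [52.2 26.8] yaw -0.035 z 0.04 lane s -12.9 off 3.4
green robot [ 661.1 -105.2] [67.2 51.8] yaw 1.548 z 0.04 lane s -62.4 off -1.7
yellow robot [ 672.9 -279.6] [46.  40.4] yaw -0.016 z 0.054 lane s 112.0 off 12.9
yellow robot [662.8 -34.4] [69.5 51.8] yaw 1.547 z 0.04 lane s -133.2 off -1.2
yellow robot [ 637.3 -311.4] [71.7 56.4] yaw 0.928 z 0.054 lane s 143.8 off -22.1
yellow robot [ 546.3 -283.7] [79.2 19.1] yaw 1.55 z 0.024 lane s 116.1 off -113.6
```

```bash
python3 -m creep '[[[-12,0,0],[-0.002,0,0]],[[-12,0,0],[0,0,0]],[[-12,0,0],[0,0,0]],[[-12,0,0],[0,0,0]],[[-12,0,0],[0,0,0]],[[-12,0,0],[0,0,0]],[[-12,0,0],[0,0,0]],[[-12,0,0],[0,0,0]],[[-12,0,0],[0,0,0]],[[-12,0,0],[0,0,0]],[[0,0,0],[0,0,0]]]'|egrep 'eef|ft|wid'; python3 need.py 663.7 -44 49.8 -0.0163; python3 cas.py|grep -v 'robot \[3'
```

```text
eef_pos: [0.6644, 0.0251, 0.0494]
ft_force: [0.8, 0.2, -1.8]
grip_width: 0.0172
now [664.4  25.1  49.4] yaw -0.018 w 17.2 F [ 0.8  0.2 -1.8] gf 59.2 t 59.2
turn [-0.     0.003 -0.002] then shift [-69.1   0.4  -0.4]  n>= 2
yellow robot [ 660.3 -145.2] [51.8 51.4] yaw -0.022 z 0.04 lane s -22.4 off -1.8
yellow robot [ 546.2 -282.3] [82.3 23.5] yaw -1.529 z 0.024 lane s 114.7 off -113.7
```

```bash
python3 -m creep '[[[-10,0,0],[0,0,0]],[[-10,0,0],[0,0,0]],[[-10,0,0],[0,0,0]],[[-10,0,0],[0,0,0]],[[-10,0,0],[0,0,0]],[[-10,0,0],[0,0,0]],[[-10,0,0],[0,0,0]],[[0,0,0],[0,0,0]],[[0,0,0],[0,0,0]]]'|egrep 'eef|ft|wid'; python3 - <<'E'
from h import *
b=cam("side");a=cam("top")
def cr(p,X,w=60,h=45):
    u,v=proj(p,X).round().astype(int);return cv2.resize(p["image"][v-h:v+h,u-w:u+w],(400,300),interpolation=cv2.INTER_CUBIC)
cv2.imwrite("pics/push.png",np.hstack([cr(a,(.66,-.2,.03)),cr(b,(.66,-.2,.03))]))
E
```

```text
eef_pos: [0.6633, -0.0437, 0.0493]
ft_force: [0.3, -0.0, -2.2]
grip_width: 0.017
```

View pics/push.png

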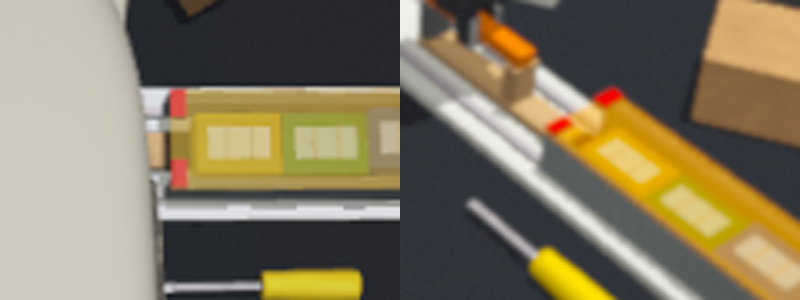

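All three cassettes are inside the guard, with the yellow one's tail clearly past the red marks (top crop: mark at 170-187, tail at 192). Now I retract and measure the hanger.

```bash
python3 -m creep '[[[20,0,0],[0,0,0]],[[30,0,0],[0,0,0]],[[30,0,0],[0,0,0]],[[30,0,-20],[0,0,0]],[[0,0,-40],[0,0,0]],[[0,0,-40],[0,0,0]],[[0,0,0],[0,0,0]],[[0,0,0],[0,0,0]]]'|egrep 'eef|ft|wid'
cat > hg.py <<'E'
from h import *
P={n:cam(n) for n in("top","side")}
tips={}
for n,p in P.items():
    hsv=cv2.cvtColor(p["image"],cv2.COLOR_BGR2HSV);C=cloud(p)
    m=((hsv[...,0]<10)|(hsv[...,0]>170))&(hsv[...,1]>110)&(hsv[...,2]>50)&(C[...,0]>.36)&(C[...,0]<.56)&(C[...,1]>.26)&(C[...,1]<.5)&(C[...,2]>.12)
    k,lab,st,ce=cv2.connectedComponentsWithStats(m.astype(np.uint8))
    t=[]
    for i in range(1,k):
        if st[i,4]>=2: t.append((ce[i],st[i,4],C[lab==i].mean(0)*1e3))
    t=sorted(t,key=lambda a:-a[1])[:2];t=sorted(t,key=lambda a:a[2][1]);tips[n]=t
    for a in t: print(n,a[0].round(2),a[1],a[2].round(1),"at z172",(atz(p,a[0],.172)*1e3).round(1))
    d=[(np.array(q["position"]).round(1),round(q["score"],2),(atz(p,q["position"],.174)*1e3).round(1)) for q in vision.place_of(p,"trough")[:2]];print("trough",n,d)
    # steel prong points
    g=(C[...,0]>.40)&(C[...,0]<.56)&(C[...,1]>.28)&(C[...,1]<.48)&(C[...,2]>.155)&(C[...,2]<.185)&~m
    W=C[g]*1e3
    for lo,hi in((0,.375),(.375,1)):
        q=W[(W[:,1]>=lo*1e3)&(W[:,1]<hi*1e3)]
        if len(q)>8: print(" prong",n,len(q),np.polyfit(q[:,0]-470,q[:,1],1).round(3),q[:,0].min().round(1),q[:,0].max().round(1),np.median(q[:,2]).round(1))
for i in(0,1): print("tri",(tri(P["top"],tips["top"][i][0],P["side"],tips["side"][i][0])*1e3).round(1))
a=P["top"];u,v=proj(a,(.47,.38,.15)).round().astype(int)
cv2.imwrite("pics/hang.png",cv2.resize(a["image"][v-35:v+35,u-45:u+45],(720,560),interpolation=cv2.INTER_CUBIC));print(u-45,v-35)
E
python3 hg.py; python3 need.py 664 60 157 -0.0163
```

```text
eef_pos: [0.6646, 0.0683, 0.1487]
ft_force: [0.5, -0.3, -2.1]
grip_width: 0.0171
top [106.77 201.  ] 13 [436.  327.5 170.8] at z172 [435.9 327.  172. ]
top [ 77.   206.89] 19 [423.8 398.2 170.9] at z172 [423.8 397.7 172. ]
trough top [(array([ 88.9, 199. ]), 0.63, array([441.4, 368.5, 174. ]))]
 prong top 140 [  0.153 333.456] 438.4 521.0 165.5
 prong top 177 [  0.18  405.639] 428.2 508.8 165.4
side [172.36 140.71] 14 [433.3 326.8 168.9] at z172 [431.1 321.6 172. ]
side [158.54 133.23] 13 [421.5 399.6 168.1] at z172 [418.7 392.6 172. ]
trough side [(array([336.6, 275.3]), 0.72, array([ 434.9, -371.3,  174. ])), (array([170.7, 133. ]), 0.55, array([448.6, 366.4, 174. ]))]
 prong side 82 [  0.164 332.336] 437.6 523.2 163.8
 prong side 77 [  0.17 405.61] 424.6 509.5 163.3
tri [435.4 329.5 166.9]
tri [423.  400.8 167. ]
44 152
now [664.1  67.3 147.5] yaw -0.016 w 17.0 F [ 1.2 -0.9 -1.9] gf 59.3 t 61.7
turn [-0.003  0.001  0.   ] then shift [-7.3  0.  -9.5]  n>= 1
```

View pics/hang.png

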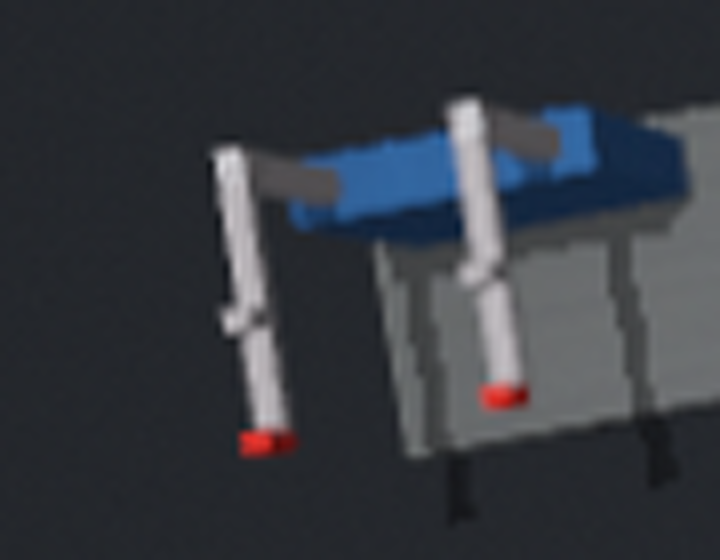

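Hanger crop: red tips at (267,442) and (503,395), rear stops at (235,318) and (480,270). The prongs are open towards the robot, with the hanger's x axis at about 0.165 rad.

```bash
python3 need.py 664 67 175 -0.0163 367 90 175 -0.0163  367 90 175 0.165 367 354 175 0.165
```

```text
now [664.1  67.3 147.5] yaw -0.016 w 17.0 F [ 1.2 -0.9 -1.9] gf 59.3 t 61.7
turn [-0.003  0.001  0.   ] then shift [ -0.3  -0.1 -27.5]  n>= 1
turn [0. 0. 0.] then shift [  18.2 -297.3    0. ]  n>= 5
turn [ 0.     0.    -0.181] then shift [0. 0. 0.]  n>= 2
turn [0. 0. 0.] then shift [260.4  43.4   0. ]  n>= 5
```

```bash
python3 -m creep '[[[0,0,-28],[-0.003,0,0]],[[2,-37,0],[0,0,0]],[[2,-37,0],[0,0,0]],[[2,-37,0],[0,0,0]],[[2,-37,0],[0,0,0]],[[2,-37,0],[0,0,0]],[[2,-37,0],[0,0,0]],[[2,-37,0],[0,0,0]],[[4,-38,0],[0,0,0]],[[0,0,0],[0,0,-0.09]],[[0,0,0],[0,0,-0.091]],[[0,0,0],[0,0,0]]]'|egrep 'eef|wid'; python3 need.py 367 354 175 0.165
```

```text
eef_pos: [0.3681, 0.0899, 0.1762]
grip_width: 0.0167
now [368.1  89.9 176.2] yaw 0.164 w 16.7 F [ 0.9  0.1 -1.3] gf 59.6 t 63.2
turn [ 0.002  0.001 -0.001] then shift [260.7  42.3   1.2]  n>= 5
```

```bash
python3 -m creep '[[[33,5,0],[0.002,0,0]],[[33,5,0],[0,0,0]],[[33,5,0],[0,0,0]],[[33,5,0],[0,0,0]],[[33,5,0],[0,0,0]],[[33,5,0],[0,0,0]],[[33,6,0],[0,0,0]],[[30,6,0],[0,0,0]],[[0,0,0],[0,0,0]],[[0,0,0],[0,0,0]],[[0,0,0],[0,0,0]]]'|egrep 'eef|wid|grasp'; python3 need.py 446 367.5 175 0.165; python3 - <<'E'
from h import *
b=cam("side");a=cam("top")
o=bot.get_obs();e=o["eef_pos"];M=R.from_quat(o["tool_rot"]).as_matrix()
for n,p in(("top",a),("side",b)):
    C=cloud(p);hsv=cv2.cvtColor(p["image"],cv2.COLOR_BGR2HSV)
    L=(C-e)@M*1000
    m=(hsv[...,0]>=6)&(hsv[...,0]<=24)&(hsv[...,1]>70)&(hsv[...,2]>50)&(abs(L[...,0])<165)&(abs(L[...,1])<40)&(L[...,2]>-60)&(L[...,2]<60)
    P=L[m]
    bar=P[P[:,2]<0];bl=P[P[:,2]>12];print(n,len(bar),len(bl))
    if len(bar)>10: print(" bar x",np.percentile(bar[:,0],[1,99]).round(1),"z",np.percentile(bar[:,2],[5,50]).round(1),"y",np.percentile(bar[:,1],[2,98]).round(1),np.polyfit(bar[:,0],bar[:,2],1).round(3))
    if len(bl)>10: print(" blade x",np.percentile(bl[:,0],[1,99]).round(1),"z",np.percentile(bl[:,2],[5,50,95]).round(1),"y",np.percentile(bl[:,1],[2,98]).round(1))
def cr(p,X,w=56,h=70):
    u,v=proj(p,X).round().astype(int);u=max(u,w);return cv2.resize(p["image"][v-h:v+h,u-w:u+w],(400,500),interpolation=cv2.INTER_CUBIC)
cv2.imwrite("pics/hs.png",np.hstack([cr(a,(.41,.36,.15)),cr(b,(.41,.36,.15))]))
E
```

```text
eef_pos: [0.367, 0.3534, 0.176]
grip_width: 0.0171
grasp_force: 59.6
now [367.  353.4 176. ] yaw 0.164 w 17.1 F [-0.7 -0.8 -1.9] gf 59.6 t 64.5
turn [ 0.     0.002 -0.001] then shift [ 0.9 80.2  1. ]  n>= 2
top 343 455
 bar x [-65.8   8.7] z [-27.7 -24.6] y [-9.8 12.7] [ -0.15 -27.45]
 blade x [-128.5   -1.8] z [23.3 26.5 29. ] y [-12.5  17. ]
side 194 374
 bar x [-68.1  57.7] z [-29.5 -20.7] y [-23.4  11.1] [ -0.1   -22.224]
 blade x [-129.9   53.9] z [18.3 27.7 35.4] y [-15.6  13.3]
```

View pics/hs.png

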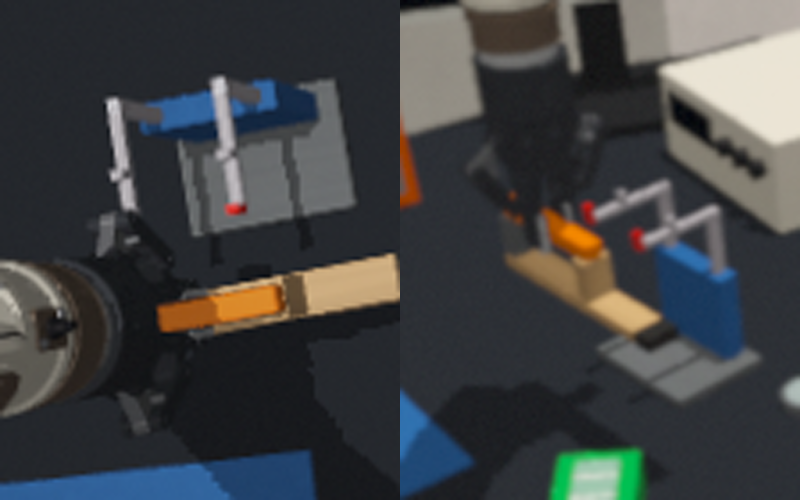

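```bash
python3 -m creep '[[[2,0,0],[0,0.002,0]],[[0,15,0],[0,0,0]],[[0,15,0],[0,0,0]],[[0,15,0],[0,0,0]],[[0,10,0],[0,0,0]],[[0,0,0],[0,0,0]],[[0,0,0],[0,0,0]]]'|egrep 'eef|ft|wid';python3 -m creep '[[[0,10,0],[0,0,0]],[[0,8,0],[0,0,0]],[[0,7,0],[0,0,0]],[[0,0,0],[0,0,0]],[[0,0,0],[0,0,0]]]'|egrep 'eef|ft|wid'; python3 need.py 446 367.5 175 0.165;  python3 - <<'E'
from h import *
b=cam("side");a=cam("top")
def cr(p,X,w=56,h=70):
    u,v=proj(p,X).round().astype(int);u=max(u,w);return cv2.resize(p["image"][v-h:v+h,u-w:u+w],(400,500),interpolation=cv2.INTER_CUBIC)
cv2.imwrite("pics/hs2.png",np.hstack([cr(a,(.44,.36,.15)),cr(b,(.44,.36,.15),40,50)]))
E
```

```text
eef_pos: [0.4207, 0.3652, 0.1761]
ft_force: [-0.1, -0.2, -2.5]
grip_width: 0.0172
eef_pos: [0.4456, 0.3694, 0.1762]
ft_force: [-0.0, -0.6, -1.5]
grip_width: 0.0171
now [445.6 369.4 176.2] yaw 0.165 w 17.1 F [-0.  -0.6 -1.5] gf 59.5 t 66.2
turn [ 0.    -0.001 -0.   ] then shift [-2.   0.1  1.2]  n>= 1
```

View pics/hs2.png

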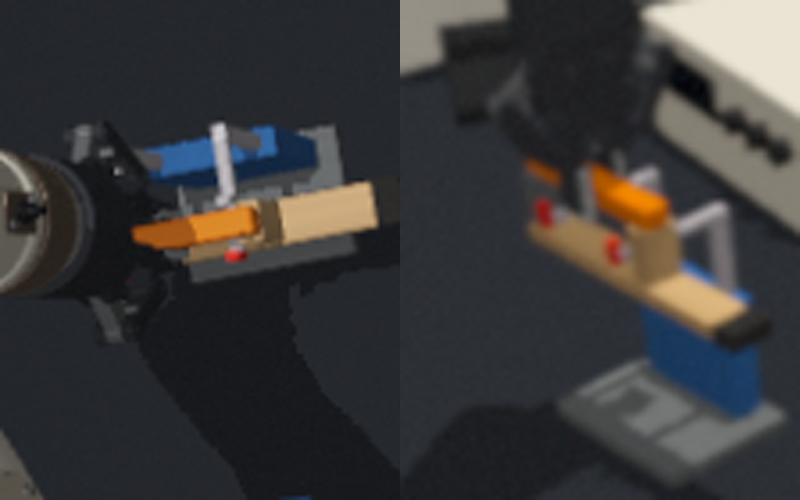

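```bash
python3 -m creep '[[[-1,0,6],[0,0,0]],[[0,0,6],[0,0,0]],[[0,0,4],[0,0,0]],[[0,0,0],[0,0,0]],[[0,0,0],[0,0,0]]]'|egrep 'eef|ft|wid';python3 -m creep '[[[0,0,4],[0,0,0]],[[0,0,4],[0,0,0]],[[0,0,0],[0,0,0]],[[0,0,0],[0,0,0]]]'|egrep 'eef|ft|wid';python3 -m creep '[[[0,0,4],[0,0,0]],[[0,0,3],[0,0,0]],[[0,0,0],[0,0,0]],[[0,0,0],[0,0,0]]]'|egrep 'eef|ft|wid'
```

```text
eef_pos: [0.4459, 0.3686, 0.1604]
ft_force: [-0.4, -0.1, -2.8]
grip_width: 0.0168
eef_pos: [0.4459, 0.3686, 0.1525]
ft_force: [-0.4, -0.7, 0.1]
grip_width: 0.0168
eef_pos: [0.446, 0.3687, 0.1456]
ft_force: [-0.2, -1.3, 2.0]
grip_width: 0.0169
```

```bash
python3 -m creep '[[[0,0,3],[0,0,0]],[[0,0,3],[0,0,0]],[[0,0,0],[0,0,0]],[[0,0,0],[0,0,0]]]'|egrep 'eef|ft|wid'; python3 -m creep '[[[0,0,1.5],[0,0,0]],[[0,0,0],[0,0,0]],[[0,0,0],[0,0,0]],[[0,0,0],[0,0,0]]]'|egrep 'eef|ft|wid'; python3 - <<'E'
from h import *
b=cam("side")
C=cloud(b);W=C[(C[...,0]>.40)&(C[...,0]<.56)&(C[...,1]>.28)&(C[...,1]<.48)&(C[...,2]>.13)&(C[...,2]<.185)]
hsv=cv2.cvtColor(b["image"],cv2.COLOR_BGR2HSV)
m=((hsv[...,0]<5)|(hsv[...,0]>172))&(hsv[...,1]>130)&(C[...,0]>.36)&(C[...,0]<.56)&(C[...,1]>.26)&(C[...,1]<.5)&(C[...,2]>.1)
print("tips z",m.sum(),np.median(C[m][:,2]))
E
```

```text
eef_pos: [0.4461, 0.3687, 0.1396]
ft_force: [0.3, -0.9, 3.3]
grip_width: 0.0166
eef_pos: [0.4461, 0.3687, 0.138]
ft_force: [0.9, 0.2, 4.7]
grip_width: 0.0167
tips z 25 0.1471917237624753
```

```bash
python3 -m creep '[[[0,0,-4],[0,0,0]],[[0,0,-4],[0,0,0]],[[0,0,-3],[0,0,0]],[[0,0,-2.5],[0,0,0]],[[0,0,0],[0,0,0]],[[0,0,0],[0,0,0]]]'|egrep 'eef|ft|wid'; python3 need.py 446 368.6 151.5 0.165
```

```text
eef_pos: [0.4456, 0.3683, 0.1509]
ft_force: [1.3, 1.0, 1.4]
grip_width: 0.0166
now [445.6 368.3 150.9] yaw 0.165 w 16.6 F [1.3 1.  1.4] gf 59.9 t 69.7
turn [-0. -0.  0.] then shift [ 0.2  0.5 -0.6]  n>= 1
```

```bash
python3 -m creep '[[[0,0,-0.7],[0,0,0]],[[0,0,0],[0,0,0]],[[0,0,0],[0,0,0]],[[0,0,0],[0,0,0]],[[0,0,0],[0,0,0]],[[0,0,0],[0,0,0]]]' 44|egrep 'eef|ft|wid|grasp'; python3 -m creep '[[[0,0,-10],[0,0,0]],[[0,0,-20],[0,0,0]],[[0,0,-30],[0,0,0]],[[0,0,-30],[0,0,0]],[[0,-50,-20],[0,0,0]],[[0,-50,0],[0,0,0]],[[0,-50,0],[0,0,0]],[[0,-20,0],[0,0,0]],[[0,0,0],[0,0,0]],[[0,0,0],[0,0,0]],[[0,0,0],[0,0,0]],[[0,0,0],[0,0,0]]]'|egrep 'eef|ft|wid'; python3 look.py | egrep 'plug|mouth'; python3 - <<'E'
from h import *
b=cam("side");a=cam("top")
cv2.imwrite("pics/end.png",np.hstack([cv2.resize(a["image"][60:270,50:450],(400,300)),cv2.resize(b["image"][90:330,120:440],(400,300))]))
for p in(a,b):
    W,zz=blob(p,"orange",(.447,.367),rad=.1,zmin=.15,zmax=.2);print(fill(W,zz))
print(bot.get_obs()["clock"])
E
```

```text
eef_pos: [0.4459, 0.3686, 0.1521]
ft_force: [0.1, 0.1, -0.8]
grip_width: 0.0444
grasp_force: 0.0
eef_pos: [0.2788, 0.3406, 0.2615]
ft_force: [-0.6, 0.5, 0.1]
grip_width: 0.0439
plug robot xy [ 461.7 -385.7] size [47.8 36.5] yaw 0.096 z 0.09
mouthred robot xy [ 662.5 -173.8] size [75.5 10.6] yaw -0.039 z 0.059
mouth [ 662.6255 -171.155    30.    ] 0.85
c [444.1 360.2] size [136.4  27.7] yaw -1.401 mean [447.6 360.9] n 483 z [0.167 0.176 0.178]
c [442.9 350.6] size [168.1  45. ] yaw 1.564 mean [441.9 347.7] n 236 z [0.159 0.172 0.177]
72.175
```

View pics/end.png

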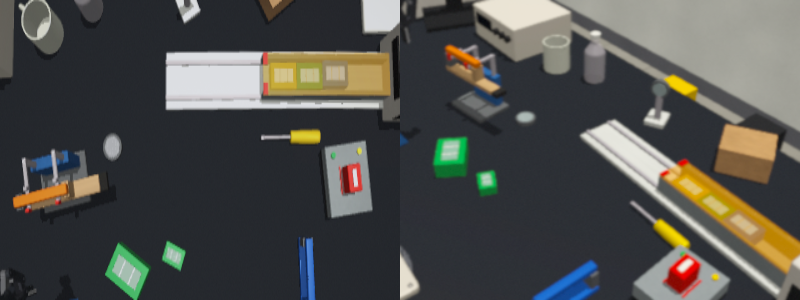

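The final look shows the stick level across both prongs, three cassettes under the guard, and the plug seated. Handing in.

```bash
python3 -m creep '[[[0,0,0],[0,0,0]],[[0,0,0],[0,0,0]],[[0,0,0],[0,0,0]],[[0,0,0],[0,0,0]],[[0,0,0],[0,0,0]],[[0,0,0],[0,0,0]],[[0,0,0],[0,0,0]],[[0,0,0],[0,0,0]]]'|egrep 'clock'; python3 -c "
from workcell import workorder
print(workorder.job_done())"
```

```text
clock: 73.18
the job is handed in; nothing more can be done
None
```

The job is handed in at 73 s, but no verdict came back: the last pictures show the plug home, all three cassettes (blue, green, yellow; no white was there) inside the guard, and the stick hanging free on the hanger after a tug to about 20 mm.

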